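# Dowel the block feet on the levelling board

## Robot

A 6-joint arm with a two-finger parallel gripper is mounted at the origin on the work surface. World frame = base frame: x ahead of the robot, y to its left, z up, the work surface at z = 0. Lengths are in m, angles in rad, forces in N, time in s.
With the tool pointing down it reaches from about 0.325 to 0.9 m from the base axis. Payload 6.1 kg.
Tool frame: the origin (TCP) lies midway between the tips of the shut fingers; the grasp point (between the pads) lies ctrl.hold_point_z behind it (ctrl.hold_point_z is the distance from the TCP to the grasp point, in m); z points along the fingers, y is the direction in which the jaws open and shut (so a half turn about z gives the same grasp; the last joint's range is limited). The gripper opens to 87 mm and grips with 3 to 60 N. Pads are 19 mm wide; open, the fingers measure 117 mm over their backs; the gripper's body (75 mm by 190 mm) begins 51 mm behind the grasp point.
Start: joints at [-0.126, 0.22, 1.526, -0, 1.395, -0.126], TCP at [0.625, -0, 0.223] pointing down, gripper open.
Joint ranges: [-2.98, 2.98], [-0.91, 2.08], [0.09, 2.57], [-1.24, 4.39], [0.2, 2.65], [-2.68, 2.68]. Speed limits (rad/s): [2.57, 2.57, 3.01, 3.14, 3.14, 3.14].

## Interface

Orientations are given as a unit quaternion [x, y, z, w].
In Python, from plant import ctrl gives the robot as it stands. The module is installed in compiled form; this text tells all that it offers.
- The arm moves only by the tool send_rows, never from a script. Its argument "steps" is a list of rows, each a list of 3 entries, a list of its own where there are three numbers: the shift along the tool's x, y, z in cm, then the turn, a rotation vector about the tool's x, y, z in rad, then the opening, from 0 (shut) to 1 (fully open). A call has exactly 10 rows; each row shifts and turns the commanded pose from where the row before left it, along the tool's axes as they then stand; what a row does not reach is not made up. A row lasts 1/8 s, in which the tool goes at most 62.5 mm and 10.7 degrees, less where a joint would pass 70% of its speed; a pose out of reach is approached as far as the arm can. A call is refused whole if a number of a shift passes 6.25 or a number of a turn 0.188, either way. A call with a gripper value outside its range is refused whole. The fingers move at their own pace and stop on an object; "squeeze" is the grip in N (left out, the last holds). Time passes only in rows, so rows that do not move let the fingers close, or fill a call up. It gives the time, the measured TCP pose, the force and the opening at its end, in the units of the state.
- ctrl.get_state(): the state, without advancing time (a new reading comes with each control period).
- ctrl.camera(name): name is "scene" or "side" or "wrist"; returns a dict with "img" (480x640x3 uint8, blue, green, red), "camera_matrix" (3x3 intrinsics, pixels), "view" (4x4, takes a point from world to camera coordinates). Camera axes: x right, y up, looking along -z (the intrinsics and any distortion apply to the point x, -y, -z); pixel columns grow to the right and rows downward; lengths in m; the calibration is good to about 2 mm. A picture is of the moment at which its call begins. There is no depth.
- ctrl.job_done(): hands the job in, once; it reports no verdict.
The state is a dict: "time": time; "qpos": joint angles; "joint_velocities": joint speeds; "joint_efforts": joint torques, N m; "tcp_pos": TCP position; "ee_rot": TCP orientation; "contact_force": force on the tool from outside, world axes, zero at the start; "wrist_torque": the same for the moment, N m; "width": finger opening in m.
Only numpy, scipy, OpenCV 4.12 (cv2) and the standard library are available. Lean on these libraries where they do the work, as an engineer would, in place of code of your own. Each camera call takes 0.05 s, during which the arm holds its last target.

## Task

Stand all the dark block feet upright on the white levelling board and turn its foot knob until the board is level, so that the glue will not run. Then feel how deep the bores are with the depth rod, touching bottom, and put into each foot the dowel, of the three lengths in the tray, that will stand closest to 30 mm out of it, each right down on the bottom of its bore. Finish with the rod hung back in its stand and the other things on the bench left alone.

Things in the scene. Friction and masses are not known exactly. Their poses are not given: they have to be found in the camera images.
- board (a joint): tilt of the levelling board about its hinge, rad: 0 is level, negative means the knob end is low; starts 0.025 to 0.045 low, can go 0.06 either way. Turning the foot knob clockwise (seen from above) raises the knob end, 0.010 rad of tilt per radian of knob; the screw holds where it is left
- board_mid (a point): middle of the top face of the levelling board: white, 200 mm (its x) by 330 mm (its y), 20 mm thick, top 55 mm over the bench when level; its z is the face's normal. Hinged at its +y end (165 mm from here), foot knob beyond its -y end. A spirit level (8 mm high) lies along the knob half of its +x edge, from 75 mm off the middle: its bubble stands between the two black lines when level and runs to the high end
- knob_grip (a point): the board's foot knob: black T-bar 64 mm long (its x), 14 mm wide (its y), 28 mm high, on an upright screw; this point is the bar's centre, on the screw's axis, 190 mm from board_mid along the board's -y, 84 mm over the bench when level. It has stops 6 rad either side of level and takes about 0.15 N m to turn
- rod_grip (a point): centre of the wooden handle (22 x 22 mm, 55 mm high, sides along its x and y) of the depth rod: a steel rod 10 mm thick ringed every 10 mm, tip 132.5 mm below this point, with a brass collar 30 mm across and 5 mm thick under the handle, 100 mm above the tip. z runs from tip to handle. It hangs upright in its stand, collar on the plate; 120 g
- rod_tip (a point): tip of the depth rod
- stand_hole (a point): centre of the 18 mm hole in the plate of the rod's stand, at the plate's top face, 120 mm over the bench; the plate is 50 mm wide and stands on a post at its +x side, fixed to the bench. With the rod hung home, rod_grip is 32.5 mm above this point
- tray_mid (a point): middle of the floor (5 mm over the bench) of the fixed plywood tray of dowels, 236 mm (its x) by 162 mm (its y), walls 22 mm high, 3 x 3 compartments about 72 mm (x) by 47 mm (y), one upright dowel in each; which dowel is where varies
- foot_a_c (a point): centre of a block foot: dark wooden block 66 x 66 mm, 74 mm high, upright on the bench, axes along its edges, z up; a round bore 31 mm wide runs down its axis from the top face (37 mm above this point) to a flat bottom. The bores differ in depth, 23 to 56 mm, and anew at every start. 300 g. Some starts lack one foot (None from the outset)
- foot_b_c (a point): centre of a block foot: dark wooden block 66 x 66 mm, 74 mm high, upright on the bench, axes along its edges, z up; a round bore 31 mm wide runs down its axis from the top face (37 mm above this point) to a flat bottom. The bores differ in depth, 23 to 56 mm, and anew at every start. 300 g. Some starts lack one foot (None from the outset)
- foot_c_c (a point): centre of a block foot: dark wooden block 66 x 66 mm, 74 mm high, upright on the bench, axes along its edges, z up; a round bore 31 mm wide runs down its axis from the top face (37 mm above this point) to a flat bottom. The bores differ in depth, 23 to 56 mm, and anew at every start. 300 g. Some starts lack one foot (None from the outset)
- dowel_58_1_c (a point): centre of a pale wooden dowel 28 mm thick, 58 mm long (29 mm to either end), lower rim chamfered, z along it; upright in a compartment of the tray. 35 g
- dowel_58_2_c (a point): centre of a pale wooden dowel 28 mm thick, 58 mm long (29 mm to either end), lower rim chamfered, z along it; upright in a compartment of the tray. 35 g
- dowel_58_3_c (a point): centre of a pale wooden dowel 28 mm thick, 58 mm long (29 mm to either end), lower rim chamfered, z along it; upright in a compartment of the tray. 35 g
- dowel_70_1_c (a point): centre of a pale wooden dowel 28 mm thick, 70 mm long (35 mm to either end), lower rim chamfered, z along it; upright in a compartment of the tray. 35 g
- dowel_70_2_c (a point): centre of a pale wooden dowel 28 mm thick, 70 mm long (35 mm to either end), lower rim chamfered, z along it; upright in a compartment of the tray. 35 g
- dowel_70_3_c (a point): centre of a pale wooden dowel 28 mm thick, 70 mm long (35 mm to either end), lower rim chamfered, z along it; upright in a compartment of the tray. 35 g
- dowel_82_1_c (a point): centre of a pale wooden dowel 28 mm thick, 82 mm long (41 mm to either end), lower rim chamfered, z along it; upright in a compartment of the tray. 35 g
- dowel_82_2_c (a point): centre of a pale wooden dowel 28 mm thick, 82 mm long (41 mm to either end), lower rim chamfered, z along it; upright in a compartment of the tray. 35 g
- dowel_82_3_c (a point): centre of a pale wooden dowel 28 mm thick, 82 mm long (41 mm to either end), lower rim chamfered, z along it; upright in a compartment of the tray. 35 g
- wax_tin: round wax tin, 84 mm across, 45 mm high; not part of the job; origin at its underside
- sanding_block: cork sanding block 110 (its x) x 60 x 30 mm high; not part of the job; origin at its underside

How it is judged:
By the outcome, as a careful person would: the job done as asked, in the order asked, and still so for the second after the job is handed in, with the robot touching nothing.
Of foot_a, foot_b, foot_c only 2 to 3 are there at a start; the rules pass over those that are not, and their reading is None.
At some moment in a run one of foot_a, foot_b, foot_c may be knocked a few centimetres aside while the robot is not near it.
It also fails if it takes over 210 s, if anything falls off the work surface, if the arm or the gripper's body presses on something with over 40 N, if the wrist force passes 120 N, or if a joint passes its speed limit or range.

## Working session

There is one attempt and no reset: what is moved stays moved. The work goes in short steps, Python scripts to look and compute and a tool call to move; the robot and the scene stay as the last step left them, time stands still between calls to the robot, and variables do not carry over. Pictures are saved under pics/ and viewed, and the job is handed in when it is done.

Besides the shell and the picture viewer there is one more tool, called after "Emit:" as a command line: name --argument value ..., lists and objects as JSON in quotes. send_rows: Moves the arm, as the interface text tells. Its arguments: {"type":"object","properties":{"steps":{"type":"array"},"squeeze":{"type":"number"}},"required":["steps"]}

```bash
mkdir -p pics; cat > h.py <<'E'
import numpy as np, cv2
from plant import ctrl
from scipy.spatial.transform import Rotation as R
def cam(name,save=None):
    c=ctrl.camera(name)
    if save: cv2.imwrite('pics/'+save,c['img'])
    return c
def proj(c,P):
    P=np.atleast_2d(P); V=np.array(c['view']);K=np.array(c['camera_matrix'])
    q=(V[:3,:3]@P.T).T+V[:3,3]; q=q*[1,-1,-1]
    u=(K@q.T).T; return u[:,:2]/u[:,2:]
def ray(c,uv):
    V=np.array(c['view']);K=np.array(c['camera_matrix'])
    uv=np.atleast_2d(uv); d=(np.linalg.inv(K)@np.c_[uv,np.ones(len(uv))].T).T*[1,-1,-1]
    o=-V[:3,:3].T@V[:3,3]; return o,(V[:3,:3].T@d.T).T
def onz(c,uv,z):
    o,d=ray(c,uv); t=(z-o[2])/d[:,2]; return o+d*t[:,None]
E
python3 - <<'E'
from h import *
print(ctrl.get_state(), ctrl.hold_point_z)
for n in ['scene','side','wrist']:
    c=cam(n,n+'0.png'); V=np.array(c['view']); print(n,-V[:3,:3].T@V[:3,3],-V[2,:3],np.array(c['camera_matrix'])[0], [k for k in c])
E
```

```text
{'time': 0.0, 'qpos': array([-1.26091026e-01,  2.21211319e-01,  1.52763325e+00, -3.05570723e-05,
        1.39468695e+00, -1.26110629e-01]), 'joint_velocities': array([ 0.00047304,  0.00023703, -0.00143161,  0.00065662, -0.00306585,
        0.00154171]), 'joint_efforts': array([-1.67445501e-05, -4.94609964e+01, -3.87383544e+01,  6.99962187e-02,
        5.70271199e-02, -1.42064664e-04]), 'tcp_pos': array([6.24372248e-01, 7.09661317e-05, 2.21434712e-01]), 'ee_rot': array([ 7.07097615e-01,  7.07115283e-01, -6.05724047e-04, -7.57047961e-04]), 'contact_force': array([ 0.61033732, -0.28392626, -0.36259352]), 'wrist_torque': array([-0.00741379,  0.05360159,  0.0352648 ]), 'width': 0.0872596225442052} 0.0187
scene [ 1.13586662 -0.36228169  1.135393  ] [-0.48746559  0.30536528 -0.81800326] [497.0696215    0.         313.15367262] ['img', 'camera_matrix', 'view']
side [-0.11565405 -0.85676421  0.89516407] [ 0.49552326  0.64828847 -0.57808197] [510.32868127   0.         322.67164971] ['img', 'camera_matrix', 'view']
wrist [0.62537772 0.07798834 0.38280685] [-0.00153599 -0.28484168 -0.95857335] [405.57993355   0.         326.09478667] ['img', 'camera_matrix', 'view']
```

View pics/scene0.png

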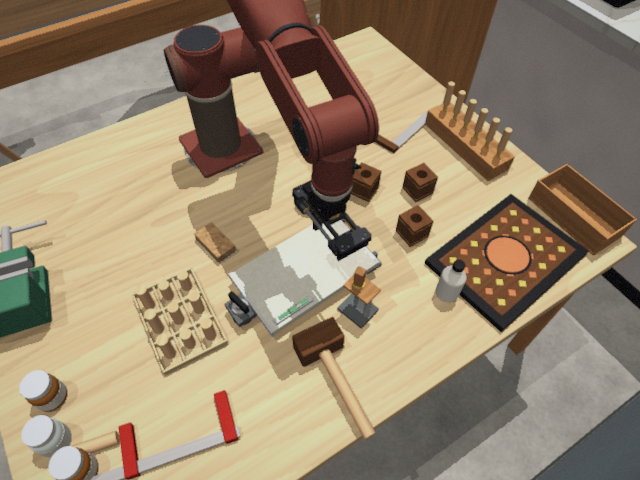

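View pics/side0.png

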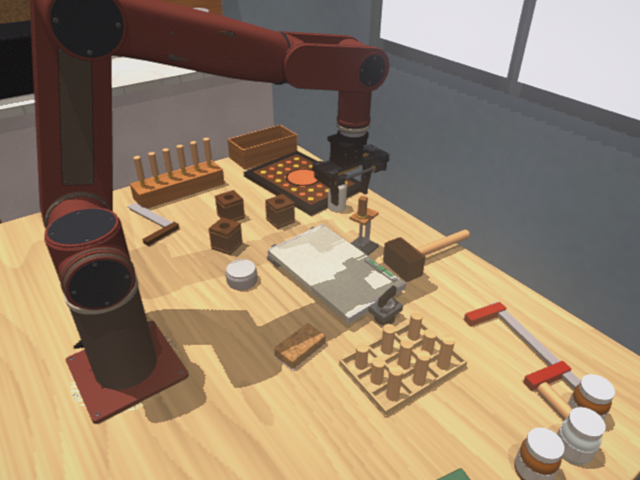

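View pics/wrist0.png

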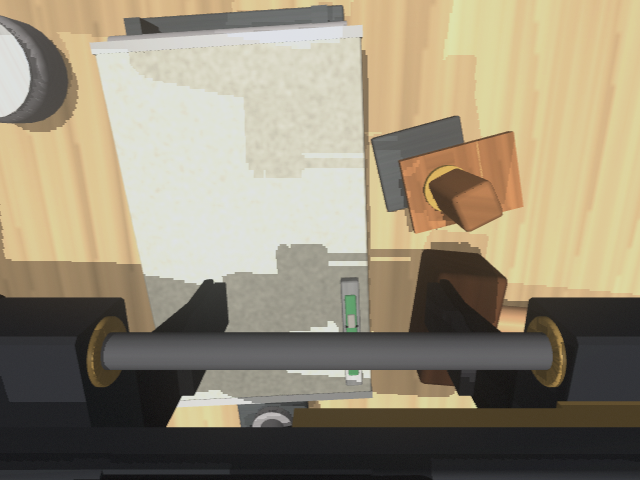

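```bash
python3 - <<'E'
from h import *
a=cv2.imread('pics/scene0.png')
cv2.imwrite('pics/s1.png',cv2.resize(a[150:260,340:450],None,fx=5,fy=5,interpolation=cv2.INTER_CUBIC))
cv2.imwrite('pics/s2.png',cv2.resize(a[210:370,130:390],None,fx=3,fy=3,interpolation=cv2.INTER_CUBIC))
E
```

```text
(no output)
```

View pics/s1.png

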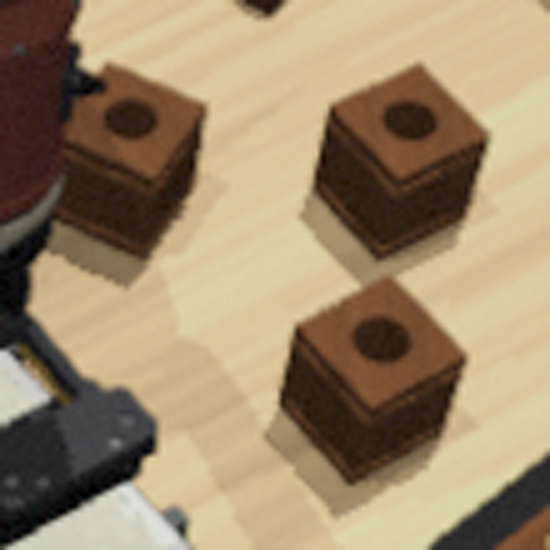

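View pics/s2.png

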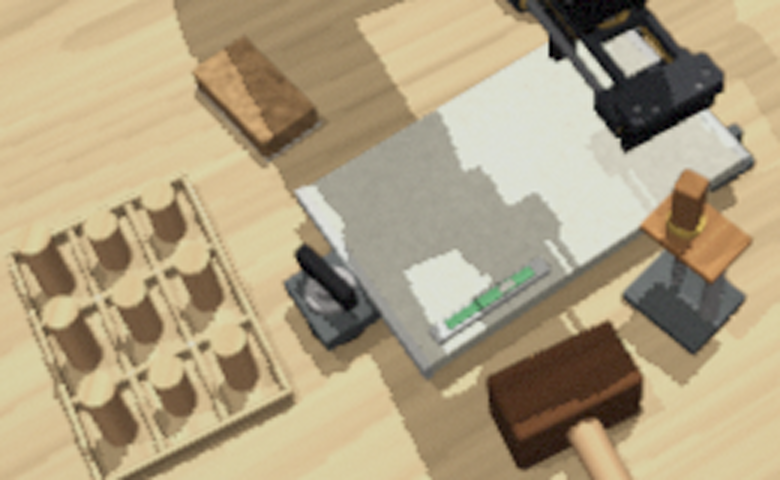

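```bash
python3 - <<'E'
from h import *
c=cam('scene'); s=cam('side')
def f(pts): return np.array(pts)/5+[340,150]
for n,pts in dict(f1=[(107,65),(206,108),(150,185),(131,118)],f2=[(418,65),(488,132),(400,185),(330,108),(410,120)],f3=[(388,278),(467,355),(377,412),(297,328),(381,340)]).items():
    print(n,onz(c,f(pts),0.074)[:,:2].round(4).tolist())
def g(pts): return np.array(pts)/3+[130,210]
print('board',onz(c,g([(430,375),(752,160),(300,185)]),0.05).round(3).tolist())
print('tray corners',onz(c,g([(10,250),(185,180),(292,395),(100,480)]),0.022).round(3).tolist())
print('knob',onz(c,g([(325,275)]),0.084).round(3).tolist())
print('rod top',onz(c,g([(690,180)]),0.18).round(3).tolist())
print('sand',onz(c,g([(245,40),(195,80),(265,150),(318,115)]),0.03).round(3).tolist())
E
```

```text
f1 [[0.3562, 0.2929], [0.4141, 0.3214], [0.4441, 0.2599], [0.3974, 0.2805]]
f2 [[0.4531, 0.446], [0.515, 0.4462], [0.5192, 0.3785], [0.4523, 0.3816], [0.484, 0.4145]]
f3 [[0.5677, 0.3304], [0.6313, 0.3326], [0.6349, 0.2683], [0.5684, 0.2672], [0.5989, 0.3002]]
board [[0.677, -0.186, 0.05], [0.652, 0.145, 0.05], [0.468, -0.194, 0.05]]
tray corners [[0.377, -0.426, 0.022], [0.392, -0.272, 0.022], [0.622, -0.283, 0.022], [0.605, -0.439, 0.022]]
knob [[0.574, -0.22, 0.084]]
rod top [[0.7, 0.035, 0.18]]
sand [[0.288, -0.163, 0.03], [0.305, -0.221, 0.03], [0.407, -0.201, 0.03], [0.399, -0.144, 0.03]]
```

Emit:
send_rows --steps '[[[5,-0.4,1.5],[0,0,0],1],[[5,-0.4,1.5],[0,0,0],1],[[5,-0.4,1.5],[0,0,0],1],[[5,-0.4,1.5],[0,0,0],1],[[5,-0.4,1.5],[0,0,0],1],[[5,-0.4,1.5],[0,0,0],1],[[0,0,0],[0,0,0],1],[[0,0,0],[0,0,0],1],[[0,0,0],[0,0,0],1],[[0,0,0],[0,0,0],1]]'

```text
time: 1.5
tcp_pos: [0.6017, 0.2989, 0.1332]
ee_rot: [0.708, 0.707, 0.0, 0.0]
contact_force: [-0.3, 0.9, -0.2]
width: 0.0866
```

```bash
python3 - <<'E'
from h import *
cam('wrist','w1.png');c=cam('scene','s3.png');cam('side','d1.png'); print(ctrl.get_state()['tcp_pos'],ctrl.get_state()['ee_rot'])
E
```

```text
[0.60138501 0.29930202 0.13292937] [7.07504215e-01 7.06709076e-01 2.35713902e-04 1.06058052e-04]
```

View pics/w1.png

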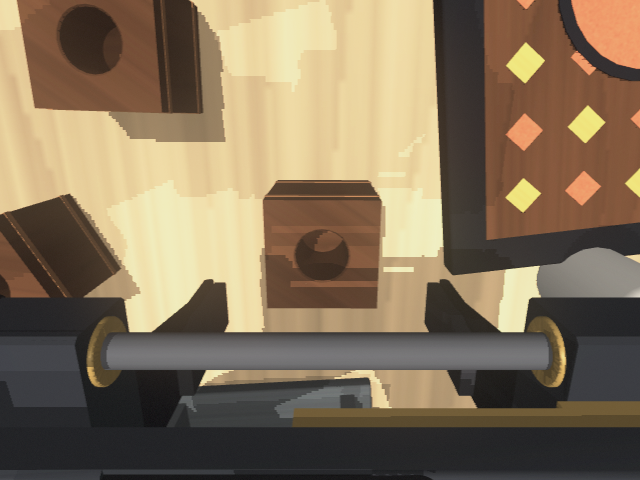

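View pics/s3.png

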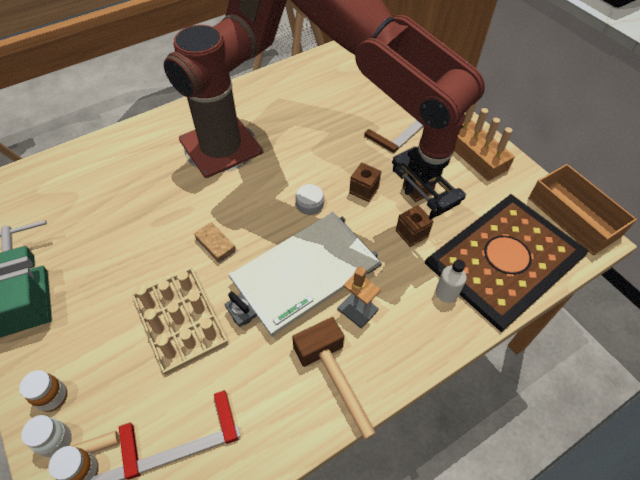

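```bash
python3 - <<'E'
from h import *
c=cam('wrist'); print(onz(c,[(322,255),(264,199),(381,200),(378,308),(267,308),(90,40),(33,107),(162,113)],0.074).round(4).tolist())
a=cv2.imread('pics/s3.png')
cv2.imwrite('pics/s4.png',cv2.resize(a[205:335,210:390],None,fx=4.4,fy=4.4,interpolation=cv2.INTER_CUBIC))
E
```

```text
[[0.5998, 0.3007, 0.074], [0.5679, 0.3334, 0.074], [0.6324, 0.3328, 0.074], [0.6331, 0.2672, 0.074], [0.5668, 0.2673, 0.074], [0.4854, 0.4134, 0.074], [0.4506, 0.3818, 0.074], [0.517, 0.3788, 0.074]]
```

View pics/s4.png

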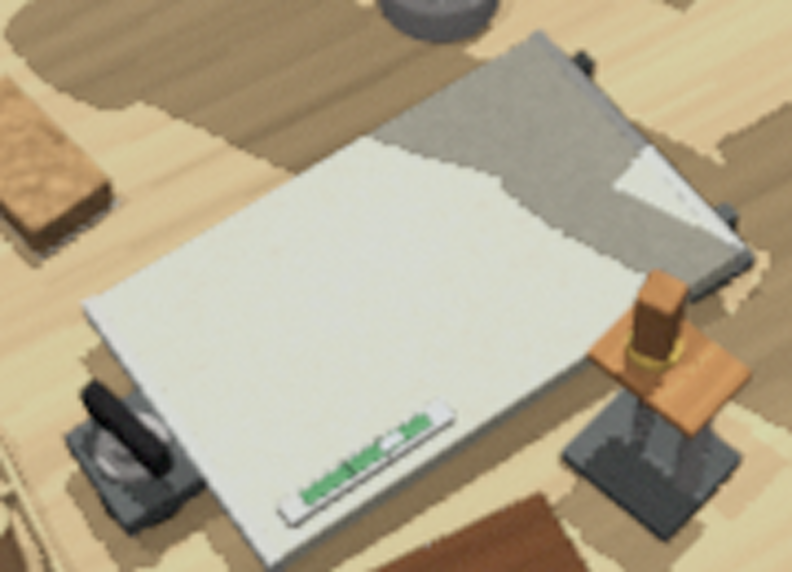

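```bash
python3 - <<'E'
from h import *
c=cam('scene'); 
def g(pts): return np.array(pts)/4.4+[210,205]
P=np.vstack([onz(c,g([(88,303),(272,562)]),0.0435),onz(c,g([(752,255),(540,35)]),0.055)]); print(P.round(4))
print('mean',P.mean(0)); e=P[2]-P[1]; print(np.arctan2(-e[0],e[1]), np.linalg.norm(e)); e=P[3]-P[0];print(np.arctan2(-e[0],e[1]), np.linalg.norm(e)); e=P[1]-P[0];print(np.arctan2(e[1],e[0]), np.linalg.norm(e))
print('knob bar',onz(c,g([(93,387),(155,468),(105,380),(165,450)]),0.093).round(4))
print('rod top',onz(c,g([(662,285)]),0.18),'plate',onz(c,g([(640,315),(588,355),(695,433),(750,372)]),0.12).round(4))
E
```

```text
[[ 0.4696 -0.1958  0.0435]
 [ 0.6676 -0.1852  0.0435]
 [ 0.6541  0.144   0.055 ]
 [ 0.4531  0.1292  0.055 ]]
mean [ 0.56109871 -0.02693892  0.04925   ]
0.04084832216917298 0.329701931252202
0.050934579341297 0.3256284893918795
0.05326525380307238 0.19824149992674195
knob bar [[ 0.5485 -0.2248  0.093 ]
 [ 0.6094 -0.2191  0.093 ]
 [ 0.5482 -0.2174  0.093 ]
 [ 0.6028 -0.2097  0.093 ]]
rod top [[0.69984627 0.03582291 0.18      ]] plate [[0.6815 0.0399 0.12  ]
 [0.6869 0.0025 0.12  ]
 [0.7548 0.0233 0.12  ]
 [0.7411 0.069  0.12  ]]
```

Emit:
send_rows --steps '[[[0,-0.1,2.5],[0,0,0],1],[[0,0,2.5],[0,0,0],1],[[0,0,2.5],[0,0,0],1],[[0,0,2.0],[0,0,0],1],[[0,0,0.7],[0,0,0],1],[[0,0,0],[0,0,0],0.6],[[0,0,0],[0,0,0],0.5],[[0,0,0],[0,0,0],0.5],[[0,0,0],[0,0,0],0.5],[[0,0,0],[0,0,0],0.5]]' --squeeze 25

```text
time: 3.0
tcp_pos: [0.6004, 0.3003, 0.0317]
ee_rot: [0.707, 0.707, 0.001, 0.0]
contact_force: [-2.5, 0.3, 6.1]
width: 0.0659
```

Emit:
send_rows --steps '[[[0,0,-3],[0,0,0],0.5],[[0,0,-4],[0,0,0],0.5],[[-3,-0.9,-2],[0,0,0],0.5],[[-4,-1,0],[0,0,0],0.5],[[-4,-1,0],[0,0,0],0.5],[[-4,-1,0],[0,0,0],0.5],[[-4,-1,0],[0,0,0],0.5],[[-3.8,-1,0],[0,0,0],0.5],[[0,0,2],[0,0,0],0.5],[[0,0,0],[0,0,0],0.5]]'

```text
time: 4.25
tcp_pos: [0.539, 0.0715, 0.0984]
ee_rot: [0.707, 0.707, -0.002, -0.002]
contact_force: [-0.6, 0.6, -3.4]
width: 0.0662
```

Emit:
send_rows --steps '[[[0,0,0.7],[0,0,0],0.5],[[0,0,0.5],[0,0,0],0.5],[[0,0,0.1],[0,0,0],0.5],[[0,0,0],[0,0,0],0.9],[[0,0,0],[0,0,0],1],[[0,0,0],[0,0,0],1],[[0,0,-3],[0,0,0],1],[[0,0,-3],[0,0,0],1],[[3,0,0],[0,0,0],1],[[5,-0.5,0],[0,0,0],1]]'

```text
time: 5.5
tcp_pos: [0.5371, 0.1518, 0.1488]
ee_rot: [0.708, 0.706, 0.001, 0.001]
contact_force: [0.2, 0.2, -0.6]
width: 0.0873
```

```bash
python3 - <<'E'
from h import *
cam('wrist','w2.png'); print(ctrl.get_state()['tcp_pos'],ctrl.get_state()['ee_rot'])
E
```

```text
[0.53543895 0.15801808 0.14845041] [ 0.7069719   0.70723829  0.00188208 -0.00108846]
```

View pics/w2.png

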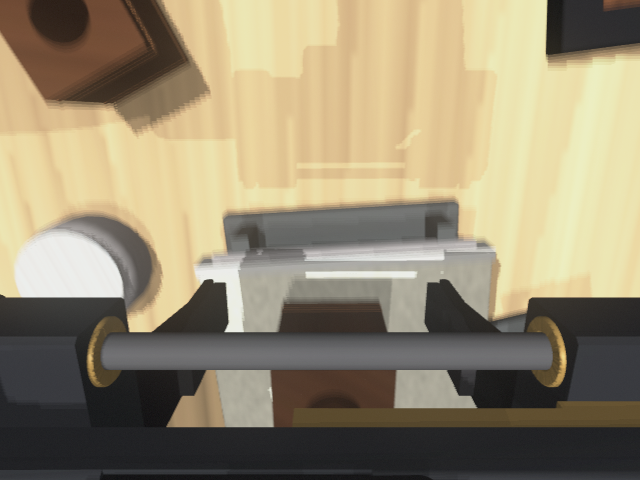

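Emit:
send_rows --steps '[[[5.1,-1,0.3],[0,0,0],1],[[5.1,-1,0.3],[0,0,0],1],[[5.1,-1,0.3],[0,0,0],1],[[5.1,-1,0.3],[0,0,0],1],[[5.1,-1,0.3],[0,0,0],1],[[0,0,0],[0,0,0],1],[[0,0,2.5],[0,0,0],1],[[0,0,2.5],[0,0,0],1],[[0,0,2.5],[0,0,0],1],[[0,0,2.5],[0,0,0],1]]'

```text
time: 6.8
tcp_pos: [0.4866, 0.4059, 0.032]
ee_rot: [0.707, 0.707, 0.0, 0.0]
contact_force: [-0.0, 0.5, -0.7]
width: 0.087
```

```bash
python3 - <<'E'
from h import *
cam('wrist','w3.png'); print(ctrl.get_state()['tcp_pos'],ctrl.get_state()['contact_force'])
E
```

```text
[0.48435943 0.40435582 0.02811346] [-1.66308189 -2.15709057 -1.61303955]
```

View pics/w3.png

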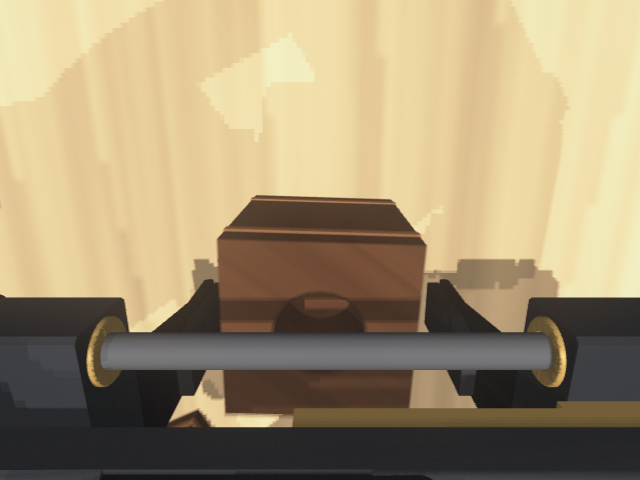

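Emit:
send_rows --steps '[[[0.9,0,-0.3],[0,0,0],1],[[0,0,0],[0,0,0],0.6],[[0,0,0],[0,0,0],0.5],[[0,0,0],[0,0,0],0.5],[[0,0,0],[0,0,0],0.5],[[0,0,-4],[0,0,0],0.5],[[0,0,-5],[0,0,0],0.5],[[-3,0.4,-4],[0,0,0],0.5],[[-5,0.7,-3],[0,0,0],0.5],[[-5,0.7,0],[0,0,0],0.5]]'

```text
time: 8.1
tcp_pos: [0.5057, 0.2854, 0.1985]
ee_rot: [0.707, 0.707, 0.003, 0.001]
contact_force: [0.8, 0.0, -3.9]
width: 0.0659
```

Emit:
send_rows --steps '[[[-5,0.7,0],[0,0,0],0.5],[[-5,0.7,0],[0,0,0],0.5],[[-5,0.7,0],[0,0,0],0.5],[[-5,0.7,0],[0,0,0],0.5],[[-5,0.8,0],[0,0,0],0.5],[[-5,0.8,0],[0,0,0],0.5],[[0,0,0],[0,0,0],0.5],[[0,0,3],[0,0,0],0.5],[[0,0,3],[0,0,0],0.5],[[0,0,0],[0,0,0],0.5]]'

```text
time: 9.35
tcp_pos: [0.545, -0.0129, 0.1321]
ee_rot: [0.707, 0.707, -0.002, -0.003]
contact_force: [0.2, 0.1, -3.1]
width: 0.066
```

Emit:
send_rows --steps '[[[-0.4,0,2],[0,0,0],0.5],[[0,0,2],[0,0,0],0.5],[[0,0,0.7],[0,0,0],0.5],[[0,0,0.3],[0,0,0],0.5],[[0,0,0],[0,0,0],0.5],[[0,0,0],[0,0,0],1],[[0,0,0],[0,0,0],1],[[0,0,0],[0,0,0],1],[[0,0,-3],[0,0,0],1],[[0,0,-3],[0,0,0],1]]'

```text
time: 10.6
tcp_pos: [0.5477, -0.0179, 0.1459]
ee_rot: [0.707, 0.707, -0.0, -0.0]
contact_force: [0.5, -0.6, 0.3]
width: 0.0871
```

```bash
python3 - <<'E'
from h import *
c=cam('scene','s5.png'); cam('side','d2.png'); print(ctrl.get_state()['tcp_pos'],ctrl.get_state()['contact_force'])
a=cv2.imread('pics/s5.png')
cv2.imwrite('pics/s6.png',cv2.resize(a[150:310,300:450],None,fx=4,fy=4,interpolation=cv2.INTER_CUBIC))
E
```

```text
[ 0.55080504 -0.01841483  0.14955035] [ 0.02989388 -0.78861943  1.11937646]
```

View pics/s6.png

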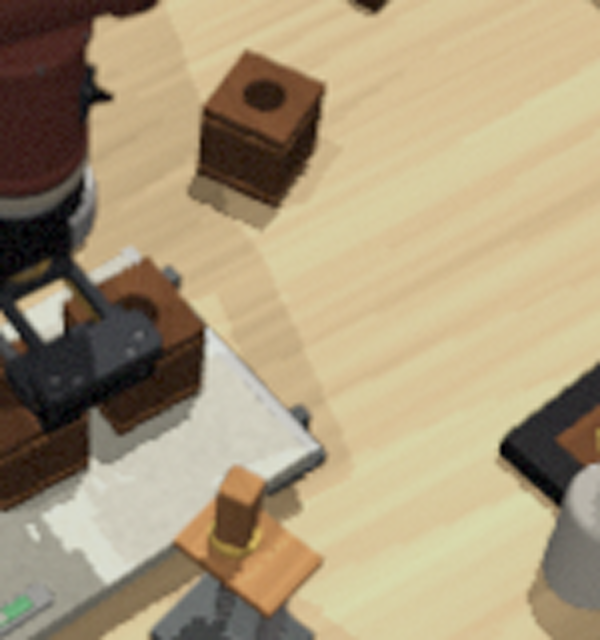

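View pics/d2.png

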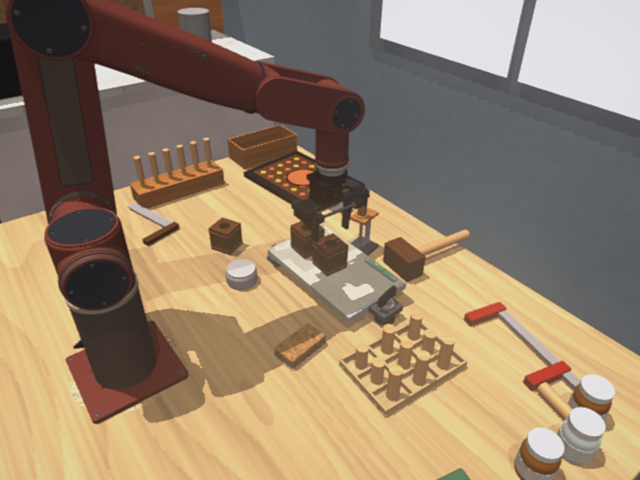

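```bash
python3 - <<'E'
from h import *
c=cam('scene')
P=onz(c,np.array([(248,50),(325,90),(278,145),(203,108),(264,95)])/4+[300,150],0.074); print(P.round(4)); print(P[:4].mean(0))
for i,j in[(0,1),(3,2),(2,1),(3,0)]:
    e=P[j]-P[i]; print(np.arctan2(e[1],e[0]),np.linalg.norm(e))
print(ctrl.get_state()['tcp_pos'])
E
```

```text
[[0.3555 0.2955 0.074 ]
 [0.417  0.3194 0.074 ]
 [0.4411 0.2604 0.074 ]
 [0.3844 0.2356 0.074 ]
 [0.3975 0.2796 0.074 ]]
[0.3995124  0.27775114 0.074     ]
0.3703359136322568 0.066008906535105
0.4109976522037261 0.06189285373396619
1.9584240505875545 0.06379932537978218
2.0204512142865108 0.06651489453621016
[ 0.54964108 -0.01823413  0.14753005]
```

Emit:
send_rows --steps '[[[4.2,-2.1,-0.5],[0,0,0],1],[[4.2,-2.1,0],[0,0,0],1],[[4.2,-2.2,0],[0,0,0],1],[[4.2,-2.2,0],[0,0,0],1],[[4.3,-2.2,0],[0,0,0],1],[[4.3,-2.2,0],[0,0,0],1],[[4.3,-2.1,0],[0,0,-0.1],1],[[0,0,1],[0,0,-0.14],1],[[0,0,1],[0,0,-0.15],1],[[0,0,0],[0,0,0],1]]'

```text
time: 12.0
tcp_pos: [0.3955, 0.2785, 0.1284]
ee_rot: [0.557, 0.83, -0.002, -0.001]
contact_force: [0.1, 0.4, -0.3]
width: 0.0868
```

```bash
python3 - <<'E'
from h import *
c=cam('wrist','w4.png'); print(ctrl.get_state()['tcp_pos'],R.from_quat(ctrl.get_state()['ee_rot']).as_matrix().round(3))
E
```

```text
[0.39608365 0.27860839 0.12923593] [[-0.377  0.926 -0.002]
 [ 0.926  0.377 -0.001]
 [-0.    -0.003 -1.   ]]
```

View pics/w4.png

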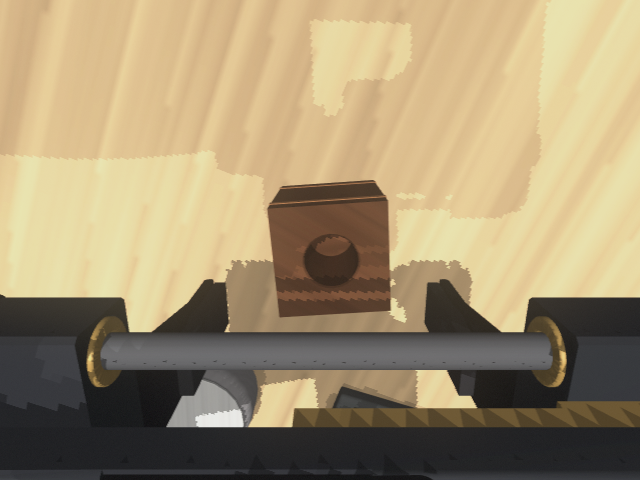

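Emit:
send_rows --steps '[[[0,0.2,2.5],[0,0,-0.06],1],[[0,0,2.5],[0,0,0],1],[[0,0,2.5],[0,0,0],1],[[0,0,2.2],[0,0,0],1],[[0,0,0],[0,0,0],1],[[0,0,0],[0,0,0],0.6],[[0,0,0],[0,0,0],0.5],[[0,0,0],[0,0,0],0.5],[[0,0,0],[0,0,0],0.5],[[0,0,-3],[0,0,0],0.5]]'

```text
time: 13.3
tcp_pos: [0.3964, 0.2786, 0.0615]
ee_rot: [0.532, 0.847, -0.002, -0.001]
contact_force: [0.2, 0.3, -3.7]
width: 0.0657
```

Emit:
send_rows --steps '[[[0,0,-5],[0,0,0.1],0.5],[[0,0,-5],[0,0,0.15],0.5],[[0,0,-3],[0,0,0.15],0.5],[[-4,1.3,-0.5],[0,0,0],0.5],[[-5,1.7,0],[0,0,0],0.5],[[-5,1.7,0],[0,0,0],0.5],[[-5,1.7,0],[0,0,0],0.5],[[-5,1.7,0],[0,0,0],0.5],[[-5,1.7,0],[0,0,0],0.5],[[-5,1.7,0],[0,0,0],0.5]]'

```text
time: 14.55
tcp_pos: [0.5307, -0.0557, 0.198]
ee_rot: [0.689, 0.724, -0.0, -0.0]
contact_force: [0.4, 0.5, -3.7]
width: 0.0661
```

Emit:
send_rows --steps '[[[-4,1.2,0],[0,0,0],0.5],[[-1.4,0.5,0],[0,0,0],0.5],[[0,0,0],[0,0,0],0.5],[[0,0,2],[0,0,0],0.5],[[0,0,2],[0,0,0],0.5],[[0,0,2],[0,0,0],0.5],[[0,0,2],[0,0,0],0.5],[[0,0,0],[0,0,0],0.5],[[0,0,0],[0,0,0],0.5],[[0,0,0],[0,0,0],0.5]]'

```text
time: 15.8
tcp_pos: [0.5511, -0.107, 0.1196]
ee_rot: [0.689, 0.725, 0.0, 0.001]
contact_force: [0.2, -0.2, -2.0]
width: 0.0659
```

Emit:
send_rows --steps '[[[0,0,1.5],[0,0,0],0.5],[[0,0,1.2],[0,0,0],0.5],[[0,0,0.6],[0,0,0],0.5],[[0,0,0.2],[0,0,0],0.5],[[0,0,0.2],[0,0,0],0.5],[[0,0,0.2],[0,0,0],0.5],[[0,0,0.1],[0,0,0],0.5],[[0,0,0],[0,0,0],0.5],[[0,0,0],[0,0,0],0.5],[[0,0,0],[0,0,0],0.5]]'

```text
time: 17.05
tcp_pos: [0.5506, -0.1086, 0.0811]
ee_rot: [0.689, 0.725, -0.001, 0.001]
contact_force: [-7.9, -3.0, 11.4]
width: 0.066
```

Emit:
send_rows --steps '[[[0,0,0],[0,0,0],0.8],[[0,0,0],[0,0,0],1],[[0,0,0],[0,0,0],1],[[0,0,-4],[0,0,0],1],[[0,0,-5],[0,0,0],1],[[-5,0,-2],[0,0,-0.15],1],[[-4,1,0],[0,0,-0.18],1],[[0,0,0],[0,0,-0.18],1],[[0,0,0],[0,0,0],1],[[0,0,0],[0,0,0],1]]'

```text
time: 18.3
tcp_pos: [0.5705, -0.1938, 0.1882]
ee_rot: [0.485, 0.874, 0.0, -0.0]
contact_force: [-0.3, -0.0, -0.8]
width: 0.087
```

```bash
python3 - <<'E'
from h import *
c=cam('wrist','w5.png');c=cam('scene','s7.png');c=cam('side','d3.png'); s=ctrl.get_state(); print(s['tcp_pos'],R.from_quat(s['ee_rot']).as_matrix().round(3),s['qpos'])
a=cv2.imread('pics/s7.png')
cv2.imwrite('pics/s8.png',cv2.resize(a[205:335,210:390],None,fx=4.4,fy=4.4,interpolation=cv2.INTER_CUBIC))
a=cv2.imread('pics/d3.png')
cv2.imwrite('pics/d4.png',cv2.resize(a[200:420,250:480],None,fx=2.7,fy=2.7,interpolation=cv2.INTER_CUBIC))
E
```

```text
[ 0.57060961 -0.19376746  0.1885238 ] [[-0.53   0.848 -0.   ]
 [ 0.848  0.53   0.   ]
 [ 0.     0.    -1.   ]] [-4.58206496e-01  1.92907314e-01  1.62326723e+00  7.16499607e-05
  1.32545613e+00 -1.01724390e+00]
```

View pics/w5.png

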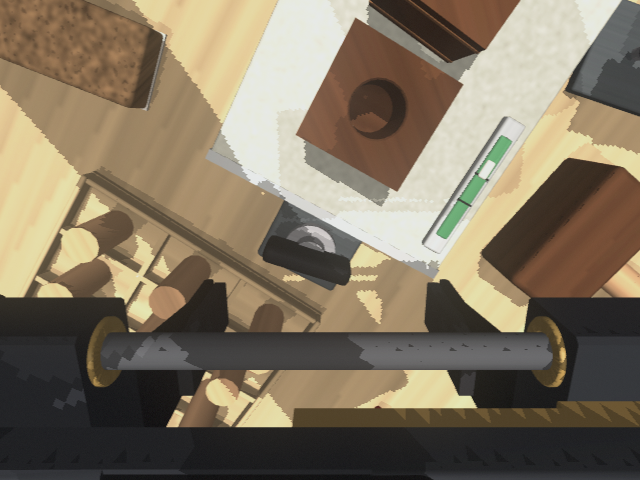

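View pics/s8.png

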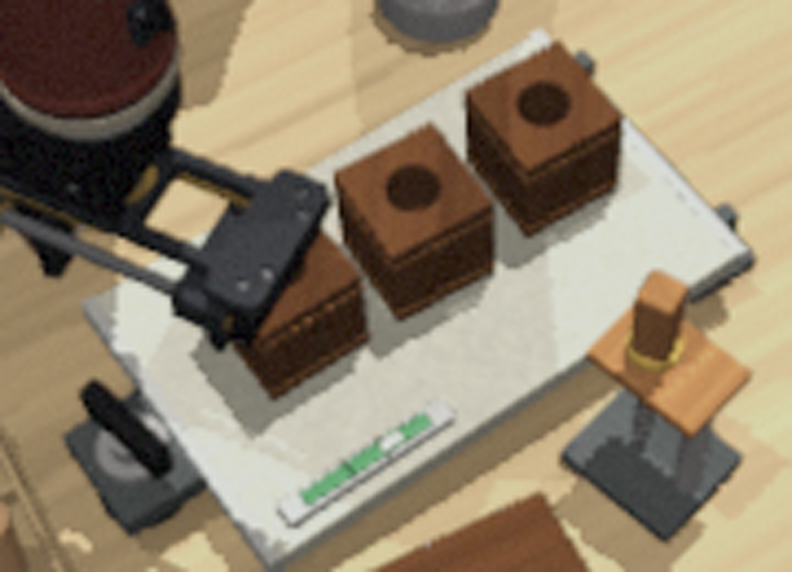

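View pics/d4.png

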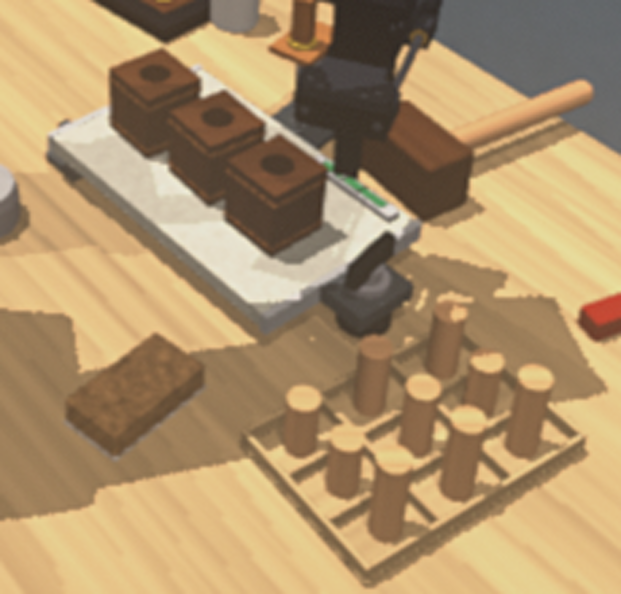

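```bash
cat >> h.py <<'E'
def tri(obs):
    A=np.zeros((3,3));b=np.zeros(3)
    for c,uv in obs:
        o,d=ray(c,uv); d=d[0]/np.linalg.norm(d[0]); M=np.eye(3)-np.outer(d,d); A+=M;b+=M@o
    X=np.linalg.solve(A,b); return X,[ (proj(c,X)[0]-uv).round(1) for c,uv in obs]
E
python3 - <<'E'
from h import *
w=cam('wrist');c=cam('scene');s=cam('side')
print(tri([(w,(307,261)),(c,(238.4,302.3)),(s,(387.4,297))]))
# bar direction from wrist: long edge
for z in(.07,.08,.09):
    P=onz(w,[(265,235),(352,262)],z); e=P[1]-P[0]; print(P.round(4),np.arctan2(e[1],e[0]))
# wrist level ends
print(onz(w,[(515,120),(432,250)],.055).round(4))
# foot hole
print(onz(w,[(377,107)],.12).round(4))
E
```

```text
(array([ 0.5698526 , -0.22027533,  0.07144236]), [array([-1.6, -2.1]), array([-0.3,  0.7]), array([ 0.1, -0.7])])
[[ 0.536  -0.2206  0.07  ]
 [ 0.6003 -0.2047  0.07  ]] 0.24198321150102678
[[ 0.5358 -0.2173  0.08  ]
 [ 0.5978 -0.202   0.08  ]] 0.24198321150102658
[[ 0.5356 -0.2139  0.09  ]
 [ 0.5952 -0.1992  0.09  ]] 0.24198321150102686
[[ 0.6431 -0.06    0.055 ]
 [ 0.6507 -0.1682  0.055 ]]
[[ 0.5505 -0.1093  0.12  ]]
```

Emit:
send_rows --steps '[[[-2.1,-1.35,0],[0,0,0],0.65],[[0,0,0],[0,0,-0.17],0.65],[[0,0,0],[0,0,-0.17],0.65],[[0,0,0],[0,0,-0.17],0.65],[[0,0,0],[0,0,-0.17],0.65],[[0,0,0],[0,0,-0.17],0.65],[[0,0,1],[0,0,-0.17],0.65],[[0,0,1.5],[0,0,-0.14],0.65],[[0,0,0],[0,0,0],0.65],[[0,0,0],[0,0,0],0.65]]'

```text
time: 19.85
tcp_pos: [0.5705, -0.2201, 0.1641]
ee_rot: [-0.073, 0.997, -0.0, 0.0]
contact_force: [-0.0, 1.0, 0.8]
width: 0.0567
```

```bash
python3 - <<'E'
from h import *
c=cam('scene','s9.png');c=cam('side','d5.png');  w=cam('wrist','w6.png');s=ctrl.get_state(); print(s['tcp_pos'],R.from_quat(s['ee_rot']).as_matrix().round(3),s['qpos'])
a=cv2.imread('pics/s9.png')
A=cv2.resize(a[270:330,210:270],None,fx=6,fy=6,interpolation=cv2.INTER_CUBIC)
a=cv2.imread('pics/d5.png')
B=cv2.resize(a[260:320,350:410],None,fx=6,fy=6,interpolation=cv2.INTER_CUBIC)
cv2.imwrite('pics/m1.png',np.hstack([A,B]))
print(proj(w,[(.5698,-.2195,.072)]))
E
```

```text
[ 0.57075096 -0.21976063  0.16439236] [[-0.989 -0.147  0.001]
 [-0.147  0.989 -0.001]
 [-0.001 -0.001 -1.   ]] [-4.96379465e-01  2.33588605e-01  1.62258261e+00 -6.37305020e-05
  1.28408516e+00 -2.21482579e+00]
[[327.83187914 238.46092277]]
```

View pics/m1.png

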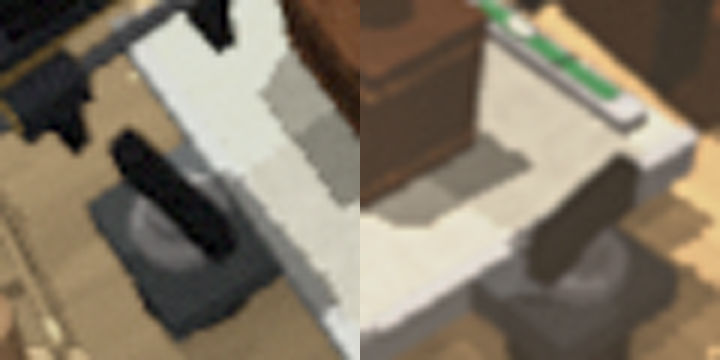

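View pics/w6.png

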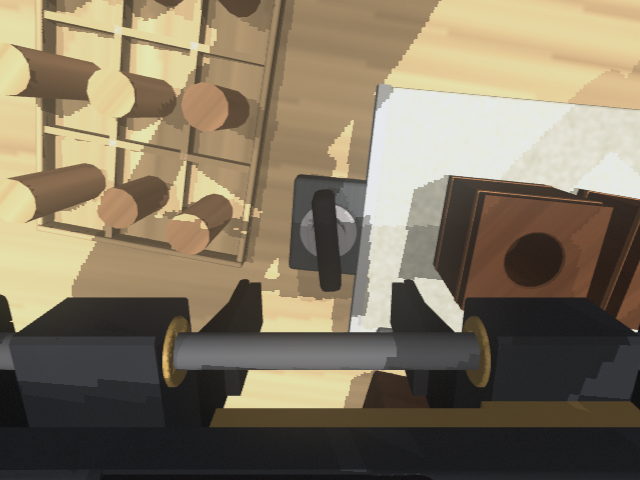

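Emit:
send_rows --steps '[[[0,0,3],[0,0,-0.1],0.65],[[0,0,3],[0,0,0],0.65],[[0,0,3],[0,0,0],0.65],[[0,0,1.3],[0,0,0],0.65],[[0,0,0],[0,0,0],0.65],[[0,0,0],[0,0,0],0.3],[[0,0,0],[0,0,0],0],[[0,0,0],[0,0,0],0],[[0,0,0],[0,0,0],0],[[0,0,0],[0,0,0],0]]' --squeeze 30

```text
time: 21.25
tcp_pos: [0.5704, -0.2194, 0.0606]
ee_rot: [-0.124, 0.992, -0.0, 0.0]
contact_force: [1.4, -5.9, 1.1]
width: 0.0145
```

Emit:
send_rows --steps '[[[0,0,-0.06],[0,0,0.17],0],[[0,0,-0.06],[0,0,0.17],0],[[0,0,-0.06],[0,0,0.17],0],[[0,0,-0.06],[0,0,0.17],0],[[0,0,-0.06],[0,0,0.17],0],[[0,0,-0.06],[0,0,0.17],0],[[0,0,-0.06],[0,0,0.17],0],[[0,0,-0.06],[0,0,0.17],0],[[0,0,0],[0,0,0],0],[[0,0,0],[0,0,0],0]]'

```text
time: 22.5
tcp_pos: [0.5705, -0.2191, 0.0655]
ee_rot: [0.526, 0.85, 0.0, -0.0]
contact_force: [0.7, 0.8, 2.5]
width: 0.0135
```

```bash
python3 - <<'E'
from h import *
c=cam('scene','s10.png');s=ctrl.get_state(); print(s['tcp_pos'],R.from_quat(s['ee_rot']).as_matrix().round(3),s['qpos'],s['wrist_torque'])
a=cv2.imread('pics/s10.png')
A=cv2.resize(a[280:340,250:330],None,fx=9,fy=9,interpolation=cv2.INTER_CUBIC)
cv2.imwrite('pics/m2.png',A)
E
```

```text
[ 0.57041891 -0.21907124  0.06543079] [[-0.446  0.895  0.   ]
 [ 0.895  0.446  0.   ]
 [ 0.     0.    -1.   ]] [-4.95907835e-01  3.43724659e-01  1.68798653e+00  4.60502639e-04
  1.10988669e+00 -9.58519471e-01] [ 0.50450202 -0.13148035 -0.01854895]
```

View pics/m2.png

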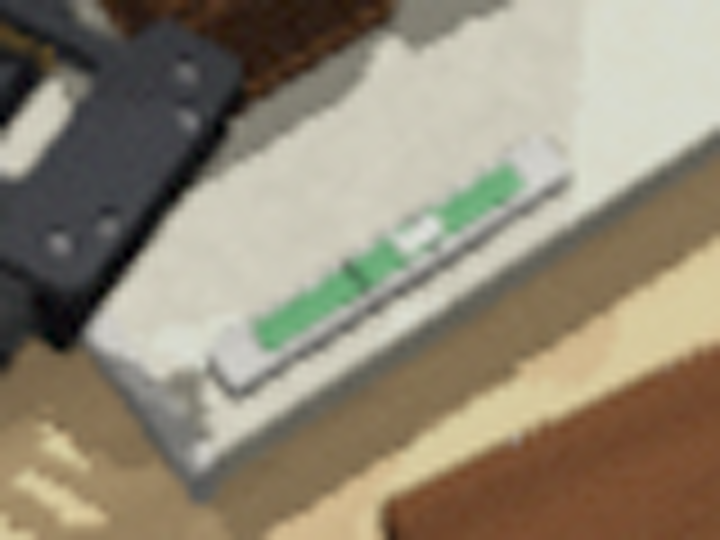

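Emit:
send_rows --steps '[[[0,0,-0.06],[0,0,0.17],0],[[0,0,-0.06],[0,0,0.17],0],[[0,0,-0.06],[0,0,0.17],0],[[0,0,-0.06],[0,0,0.17],0],[[0,0,-0.06],[0,0,0.17],0],[[0,0,0],[0,0,0],0],[[0,0,0],[0,0,0],0],[[0,0,0],[0,0,0],0],[[0,0,0],[0,0,0],0],[[0,0,0],[0,0,0],0]]'

```text
time: 23.8
tcp_pos: [0.5704, -0.2189, 0.0684]
ee_rot: [0.83, 0.557, 0.0, -0.0]
contact_force: [0.2, 4.7, 4.7]
width: 0.0135
```

```bash
python3 - <<'E'
from h import *
c=cam('scene','s11.png');w=cam('wrist','w7.png');s=ctrl.get_state(); print(s['tcp_pos'],R.from_quat(s['ee_rot']).as_matrix().round(3),s['qpos'],s['wrist_torque'])
a=cv2.imread('pics/s11.png')
A=cv2.resize(a[280:340,250:330],None,fx=9,fy=9,interpolation=cv2.INTER_CUBIC)
cv2.imwrite('pics/m3.png',A)
E
```

```text
[ 0.57036891 -0.21888843  0.06840496] [[ 0.379  0.925 -0.   ]
 [ 0.925 -0.379  0.001]
 [ 0.    -0.    -1.   ]] [-4.95710616e-01  3.39818975e-01  1.68668838e+00  5.16186524e-04
  1.11540094e+00 -1.06774558e-01] [0.90580215 0.28946676 0.09571286]
```

View pics/m3.png

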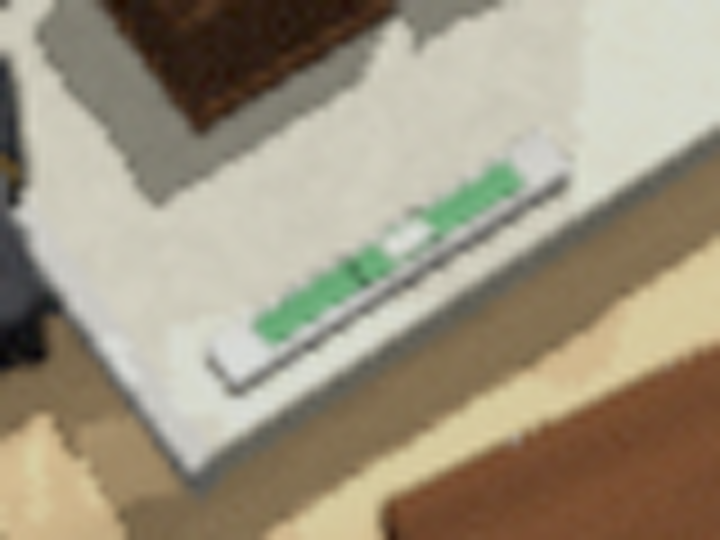

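View pics/w7.png

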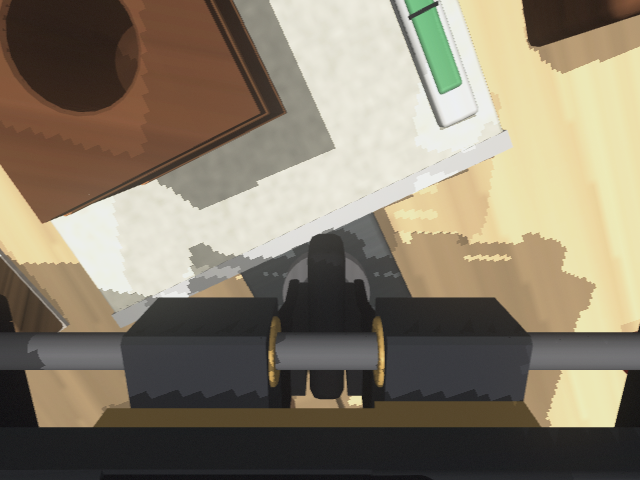

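Emit:
send_rows --steps '[[[0,0,-0.06],[0,0,0.17],0],[[0,0,-0.06],[0,0,0.17],0],[[0,0,-0.06],[0,0,0.17],0],[[0,0,-0.06],[0,0,0.17],0],[[0,0,-0.06],[0,0,0.17],0],[[0,0,-0.06],[0,0,0.17],0],[[0,0,-0.06],[0,0,0.17],0],[[0,0,0],[0,0,0],0],[[0,0,0],[0,0,0],0],[[0,0,0],[0,0,0],0]]'

```text
time: 25.15
tcp_pos: [0.5703, -0.2185, 0.0726]
ee_rot: [1.0, -0.004, -0.0, -0.001]
contact_force: [0.6, 6.3, 4.8]
width: 0.0141
```

```bash
python3 - <<'E'
from h import *
c=cam('scene','s12.png');w=cam('wrist','w8.png');s=ctrl.get_state(); print(s['tcp_pos'],s['qpos'],s['wrist_torque'],s['contact_force'])
a=cv2.imread('pics/s12.png')
A=cv2.resize(a[280:340,250:330],None,fx=9,fy=9,interpolation=cv2.INTER_CUBIC)
cv2.imwrite('pics/m4.png',A)
E
```

```text
[ 0.57035679 -0.21850801  0.07263919] [-4.95464710e-01  3.34232358e-01  1.68488119e+00  1.09674438e-03
  1.12314334e+00  1.08346143e+00] [ 1.17410542  0.40282765 -0.11694897] [0.39936833 6.24850397 4.60167612]
```

View pics/m4.png

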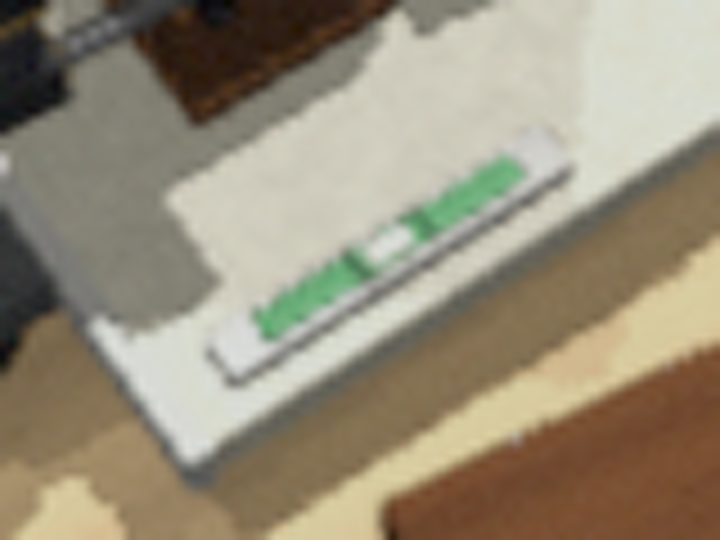

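View pics/w8.png

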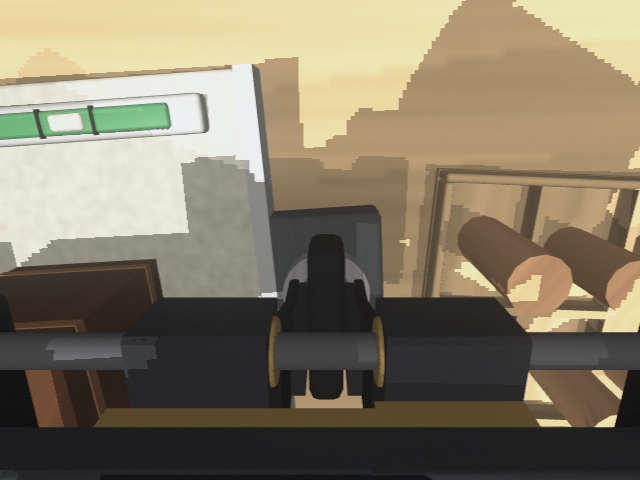

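Emit:
send_rows --steps '[[[0,0,0],[0,0,0],0.4],[[0,0,0],[0,0,0],0.4],[[0,0,0],[0,0,0],0.4],[[0,0,-3],[0,0,0],0.4],[[0,0,-4],[0,0,0],0.5],[[0,0,-4],[0,0,0],0.7],[[0,0,-4],[0,0,0],0.7],[[0,-4,-3],[0,0,0],0.7],[[0,0,0],[0,0,0],0.7],[[0,0,0],[0,0,0],0.7]]'

```text
time: 26.5
tcp_pos: [0.5704, -0.1796, 0.2519]
ee_rot: [1.0, -0.004, -0.0, 0.0]
contact_force: [0.1, 0.4, -0.2]
width: 0.0605
```

```bash
python3 - <<'E'
from h import *
w=cam('wrist','w9.png');c=cam('scene','s13.png');s=ctrl.get_state(); print(s['tcp_pos'],s['qpos'])
a=cv2.imread('pics/s13.png')
A=cv2.resize(a[280:340,250:330],None,fx=9,fy=9,interpolation=cv2.INTER_CUBIC)
cv2.imwrite('pics/m5.png',A)
E
```

```text
[ 0.56988839 -0.17972523  0.25082345] [-4.37148835e-01  1.40124846e-01  1.56481858e+00 -4.63390476e-04
  1.43919495e+00  1.14350548e+00]
```

View pics/w9.png

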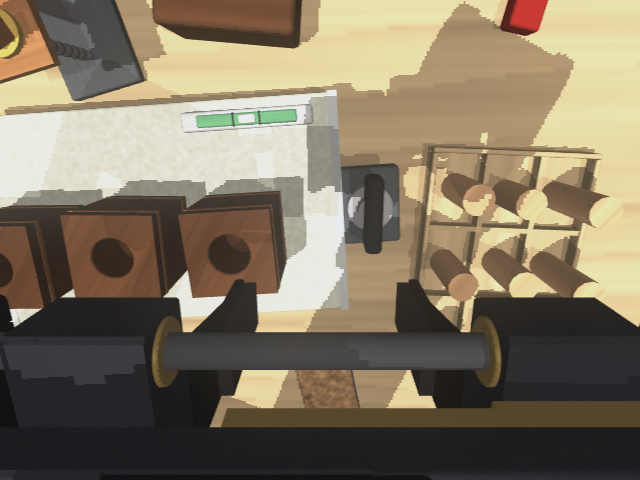

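View pics/m5.png

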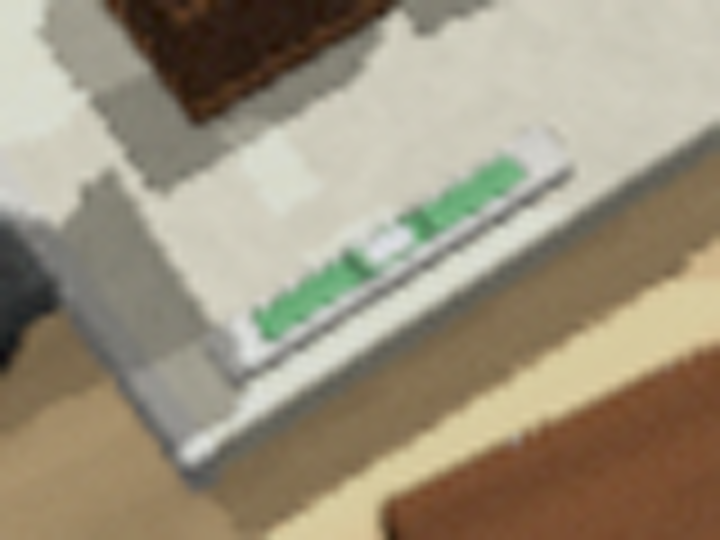

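```bash
python3 - <<'E'
from h import *
a=cv2.imread('pics/w9.png'); cv2.imwrite('pics/m6.png',cv2.resize(a[98:138,175:320],None,fx=5.4,fy=5.4,interpolation=cv2.INTER_CUBIC))
# intensity profile along tube
for y0,y1 in [(119,117)]:
  pass
x=np.arange(195,300); 
p0,p1=np.array((197,121.5)),np.array((297,115.5))
for t in np.linspace(0,1,101):
    p=p0+(p1-p0)*t; b=a[int(round(p[1])),int(round(p[0]))]; 
    if 30<t*100<70: print(int(p[0]),b.tolist(),end=' ')
w=cam('wrist')
H=onz(w,[(230,253),(112,257)],.129); print(H.round(4))
E
```

```text
228 [147, 202, 136] 229 [147, 202, 136] 230 [147, 201, 136] 231 [127, 171, 120] 232 [87, 97, 90] 233 [110, 145, 108] 234 [143, 199, 133] 235 [147, 202, 136] 236 [146, 202, 137] 237 [153, 199, 148] 238 [211, 218, 205] 239 [239, 235, 233] 240 [239, 235, 233] 241 [239, 236, 234] 242 [239, 236, 234] 243 [239, 235, 233] 244 [239, 236, 234] 245 [239, 236, 233] 246 [239, 236, 233] 247 [239, 235, 233] 248 [239, 236, 234] 249 [239, 236, 233] 250 [239, 236, 233] 251 [239, 236, 234] 252 [239, 236, 234] 253 [233, 233, 232] 254 [194, 216, 209] 255 [143, 191, 136] 256 [146, 201, 135] 257 [147, 202, 136] 258 [125, 168, 119] 259 [91, 108, 94] 260 [124, 167, 119] 261 [147, 202, 136] 262 [146, 202, 136] 263 [147, 202, 136] 264 [147, 203, 136] 265 [145, 202, 136] 266 [145, 201, 135] [[ 0.5524 -0.109   0.129 ]
 [ 0.5501 -0.0214  0.129 ]]
```

View pics/m6.png

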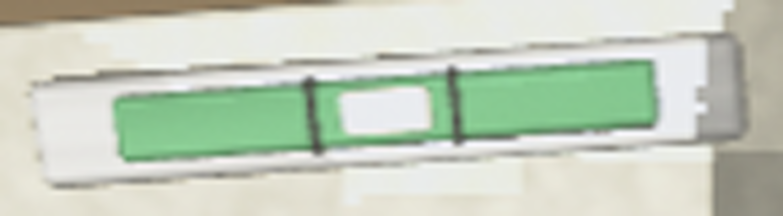

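Emit:
send_rows --steps '[[[2,-3.5,0],[0,0,0],0.7],[[2,-3.5,0],[0,0,0],0.7],[[2,-3.5,0],[0,0,0],0.7],[[2,-3.5,0],[0,0,0],0.7],[[2,-3.5,0],[0,0,-0.12],0.7],[[2,-3.5,0],[0,0,-0.12],0.7],[[0,0,0],[0,0,0],0.7],[[0,0,0],[0,0,0],0.7],[[0,0,0],[0,0,0],0.7],[[0,0,0],[0,0,0],0.7]]'

```text
time: 27.9
tcp_pos: [0.6881, 0.0306, 0.2526]
ee_rot: [0.993, 0.114, -0.0, 0.0]
contact_force: [0.3, 0.1, 0.1]
width: 0.0611
```

```bash
python3 - <<'E'
from h import *
w=cam('wrist','w10.png');c=cam('scene','s14.png');c=cam('side','d6.png');s=ctrl.get_state(); print(s['tcp_pos'],R.from_quat(s['ee_rot']).as_matrix().round(3),s['qpos'])
a=cv2.imread('pics/s14.png')
A=cv2.resize(a[255:335,325:395],None,fx=6,fy=6,interpolation=cv2.INTER_CUBIC)
a=cv2.imread('pics/d6.png')
B=cv2.resize(a[190:270,330:390],None,fx=6,fy=6,interpolation=cv2.INTER_CUBIC)
cv2.imwrite('pics/m7.png',np.hstack([A,B]))
E
```

```text
[0.68826912 0.03117468 0.25277898] [[ 0.974  0.228  0.   ]
 [ 0.228 -0.974 -0.   ]
 [ 0.     0.    -1.   ]] [-6.90439391e-02  3.56361831e-01  1.30440626e+00 -4.84401311e-05
  1.48050830e+00  1.27191108e+00]
```

View pics/w10.png

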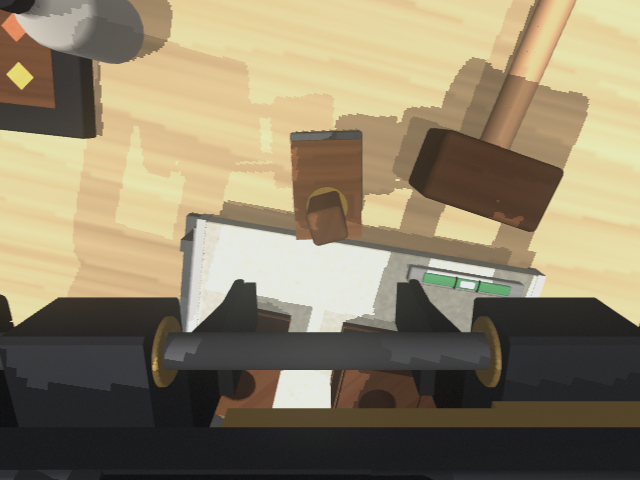

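View pics/m7.png

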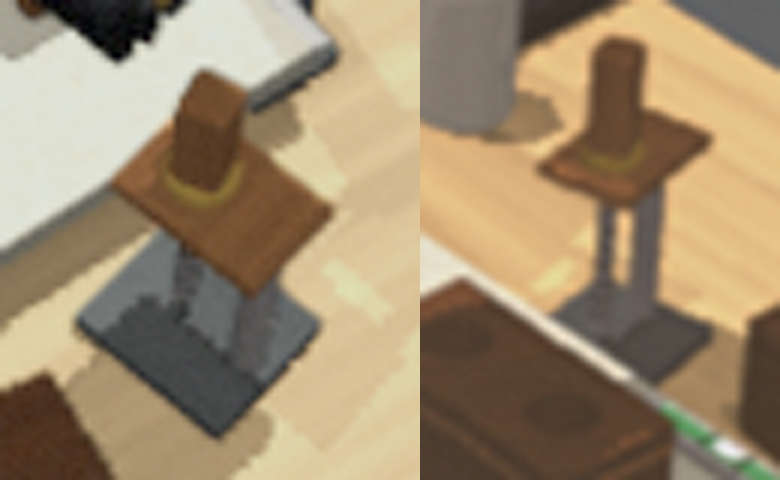

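```bash
python3 - <<'E'
from h import *
w=cam('wrist');c=cam('scene');s=cam('side')
a=cv2.imread('pics/w10.png'); cv2.imwrite('pics/m8.png',cv2.resize(a[120:260,270:390],None,fx=5,fy=5,interpolation=cv2.INTER_CUBIC))
print(tri([(w,(328,221)),(c,(359.7,269.5)),(s,(362.8,198))]))
print(onz(w,[(328,221)],.18),onz(c,[(359.7,269.5)],.18),onz(s,[(362.8,198)],.18))
print('plate',onz(w,[(290,132),(362,132),(361,238),(296,240)],.12).round(4))
E
```

```text
(array([0.70202847, 0.03414745, 0.17789546]), [array([-2.5,  7.1]), array([0.6, 1.8]), array([ 0.2, -0.4])])
[[0.70717286 0.03381754 0.18      ]] [[0.69835716 0.03480571 0.18      ]] [[0.69792282 0.03019021 0.18      ]]
plate [[0.7489 0.0709 0.12  ]
 [0.7605 0.0216 0.12  ]
 [0.685  0.0027 0.12  ]
 [0.6722 0.0503 0.12  ]]
```

View pics/m8.png

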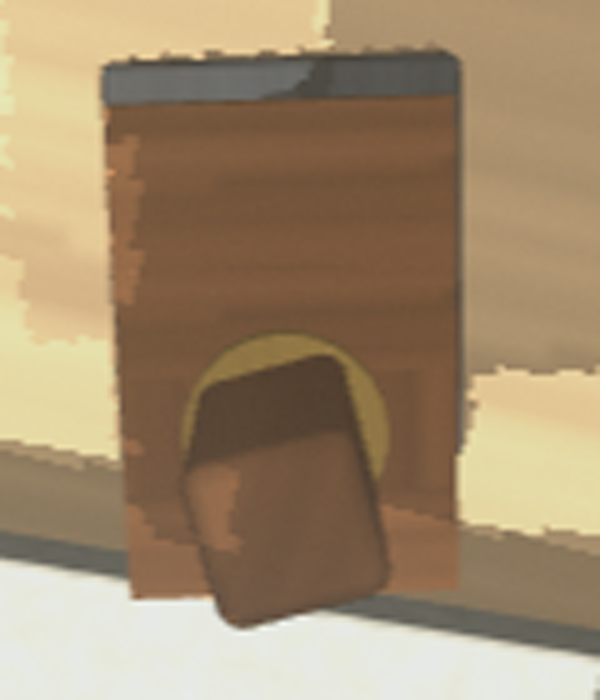

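Emit:
send_rows --steps '[[[1.3,0.1,0],[0,0,-0.12],0.7],[[0,0,2],[0,0,-0.13],0.7],[[0,0,3],[0,0,0],0.7],[[0,0,3],[0,0,0],0.7],[[0,0,3],[0,0,0],0.7],[[0,0,0.9],[0,0,0],0.7],[[0,0,0],[0,0,0],0.5],[[0,0,0],[0,0,0],0],[[0,0,0],[0,0,0],0],[[0,0,0],[0,0,0],0]]' --squeeze 20

```text
time: 29.45
tcp_pos: [0.7017, 0.0338, 0.1346]
ee_rot: [0.971, 0.238, 0.001, 0.0]
contact_force: [-0.1, 0.1, -0.2]
width: 0.0287
```

```bash
python3 - <<'E'
from h import *
c=cam('wrist','w11.png');c=cam('scene','s15.png');s=ctrl.get_state(); print(s['tcp_pos'],s['contact_force'],s['width'],R.from_quat(s['ee_rot']).as_matrix().round(3))
E
```

```text
[0.70144512 0.03370243 0.13408873] [-0.5403757   0.54114712  3.61439264] 0.021880929409596 [[ 0.887  0.462  0.001]
 [ 0.462 -0.887 -0.   ]
 [ 0.001  0.001 -1.   ]]
```

View pics/w11.png

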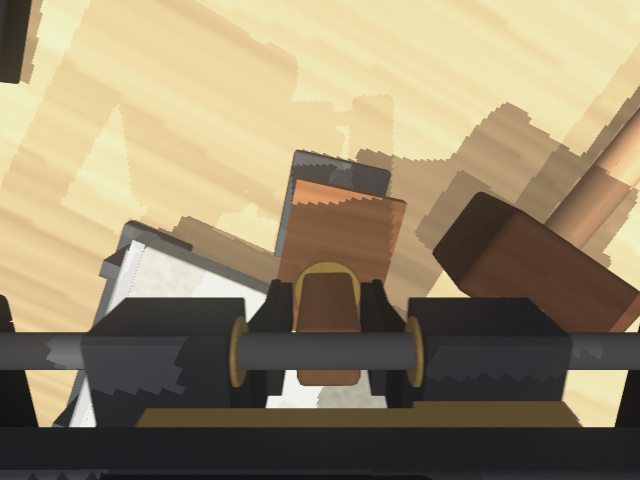

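View pics/s15.png

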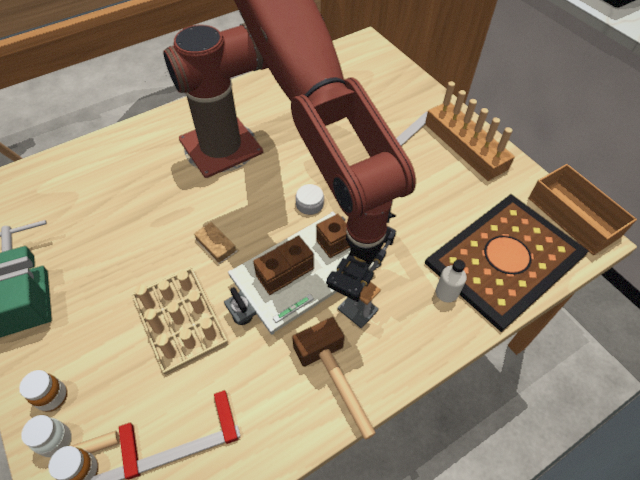

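```bash
python3 - <<'E'
from h import *
c=cam('scene')
a=c['img'];A=cv2.resize(a[205:325,220:370],None,fx=5.2,fy=5.2,interpolation=cv2.INTER_CUBIC)
cv2.imwrite('pics/m9.png',A)
E
```

```text
(no output)
```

View pics/m9.png

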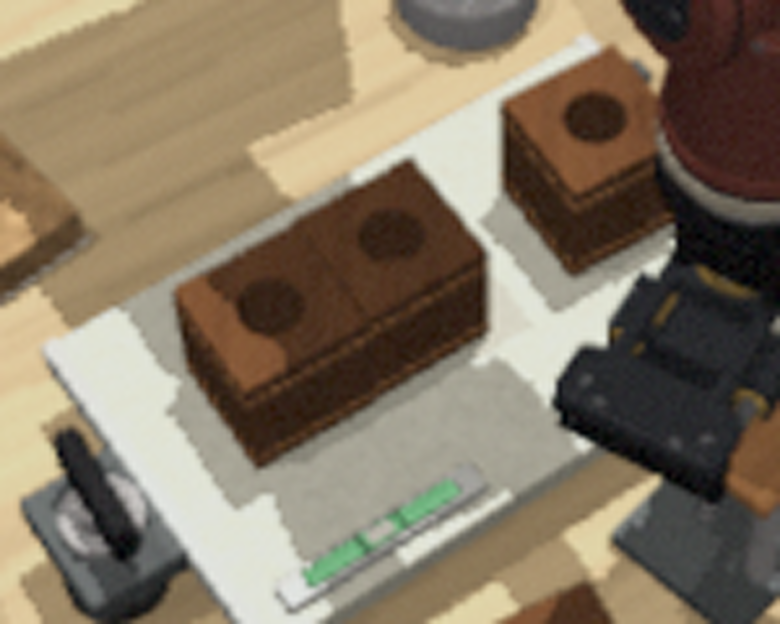

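```bash
python3 - <<'E'
from h import *
c=cam('scene')
P=np.array([(271,305),(391,236),(597,117), (177,293),(413,160),(487,262),(245,392)])/5.2+[220,205]
print(P[:3],onz(c,P,.129).round(4))
m=cv2.inRange(c['img'],(0,0,0),(255,255,255))
E
```

```text
[[272.11538462 263.65384615]
 [295.19230769 250.38461538]
 [334.80769231 227.5       ]] [[ 0.5501 -0.1111  0.129 ]
 [ 0.547  -0.045   0.129 ]
 [ 0.5411  0.0745  0.129 ]
 [ 0.5213 -0.1445  0.129 ]
 [ 0.5154 -0.0137  0.129 ]
 [ 0.5832 -0.0148  0.129 ]
 [ 0.5839 -0.1436  0.129 ]]
```

Emit:
send_rows --steps '[[[0,0,-2],[0,0,0],0],[[0,0,-4],[0,0,0],0],[[0,0,-5],[0,0,0],0],[[0,0,-5],[0,0,0],0],[[0,0,-2],[0,0,0],0],[[0,0,0],[0,0,0],0],[[0,0,0],[0,0,0],0],[[0,0,0],[0,0,0],0],[[0,0,0],[0,0,0],0],[[0,0,0],[0,0,0],0]]'

```text
time: 30.9
tcp_pos: [0.701, 0.0338, 0.3128]
ee_rot: [0.971, 0.238, -0.001, -0.0]
contact_force: [0.7, -0.4, -1.1]
width: 0.0218
```

Emit:
send_rows --steps '[[[-3.1,-2.7,0],[0,0,0],0],[[-3.1,-2.7,0],[0,0,0],0],[[-3.1,-2.7,0],[0,0,0],0],[[-3.1,-2.7,0],[0,0,0],0],[[0,0,0],[0,0,0],0],[[0,0,0],[0,0,0],0],[[0,0,2],[0,0,0],0],[[0,0,2],[0,0,0],0],[[0,0,1.6],[0,0,0],0],[[0,0,0],[0,0,0],0]]'

```text
time: 32.15
tcp_pos: [0.54, 0.0721, 0.2546]
ee_rot: [0.971, 0.238, -0.002, -0.001]
contact_force: [0.5, 0.9, -1.7]
width: 0.0218
```

```bash
python3 - <<'E'
from h import *
c=cam('scene','s16.png');d=cam('side','d7.png');s=ctrl.get_state(); print(s['tcp_pos'],s['contact_force'])
A=cv2.resize(c['img'][195:295,270:370],None,fx=4,fy=4,interpolation=cv2.INTER_CUBIC)
B=cv2.resize(d['img'][180:280,270:370],None,fx=4,fy=4,interpolation=cv2.INTER_CUBIC)
cv2.imwrite('pics/m10.png',np.hstack([A,B]))
E
```

```text
[0.5413851  0.0721557  0.25737021] [ 0.98448735 -0.46959067 -0.10770684]
```

View pics/m10.png

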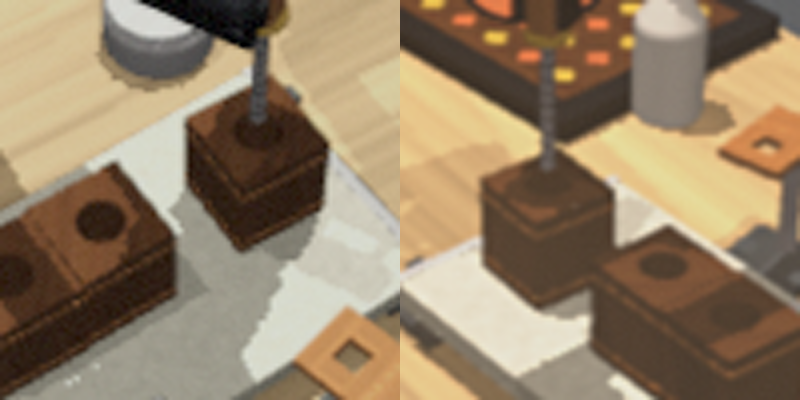

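Emit:
send_rows --steps '[[[0,0,1.5],[0,0,0],0],[[0,0,1.5],[0,0,0],0],[[0,0,0.3],[0,0,0],0],[[0,0,0.3],[0,0,0],0],[[0,0,0.2],[0,0,0],0],[[0,0,0.2],[0,0,0],0],[[0,0,0.2],[0,0,0],0],[[0,0,0],[0,0,0],0],[[0,0,0],[0,0,0],0],[[0,0,0],[0,0,0],0]]'

```text
time: 33.5
tcp_pos: [0.5414, 0.0722, 0.2157]
ee_rot: [0.971, 0.238, 0.0, 0.0]
contact_force: [-0.4, 0.6, -1.2]
width: 0.0218
```

Emit:
send_rows --steps '[[[0,0,0.2],[0,0,0],0],[[0,0,0.2],[0,0,0],0],[[0,0,0.2],[0,0,0],0],[[0,0,0.2],[0,0,0],0],[[0,0,0.2],[0,0,0],0],[[0,0,0.2],[0,0,0],0],[[0,0,0.2],[0,0,0],0],[[0,0,0],[0,0,0],0],[[0,0,0],[0,0,0],0],[[0,0,0],[0,0,0],0]]'

```text
time: 34.75
tcp_pos: [0.5414, 0.0722, 0.2017]
ee_rot: [0.971, 0.238, 0.0, 0.0]
contact_force: [0.8, -0.3, -1.2]
width: 0.0221
```

Emit:
send_rows --steps '[[[0,0,0.2],[0,0,0],0],[[0,0,0.2],[0,0,0],0],[[0,0,0.2],[0,0,0],0],[[0,0,0.2],[0,0,0],0],[[0,0,0.2],[0,0,0],0],[[0,0,0.2],[0,0,0],0],[[0,0,0.2],[0,0,0],0],[[0,0,0],[0,0,0],0],[[0,0,0],[0,0,0],0],[[0,0,0],[0,0,0],0]]'

```text
time: 36.0
tcp_pos: [0.5424, 0.0726, 0.1901]
ee_rot: [0.971, 0.238, 0.002, 0.0]
contact_force: [-2.3, 1.4, 10.2]
width: 0.0217
```

Emit:
send_rows --steps '[[[0,0,-3],[0,0,0],0],[[0,0,-4],[0,0,0],0],[[-1.7,3.5,0],[0,0,0],0],[[-1.7,3.5,0],[0,0,0],0],[[-1.6,3.6,0],[0,0,0],0],[[0,0,0],[0,0,0],0],[[0,0,0],[0,0,0],0],[[0,0,0],[0,0,0],0],[[0,0,0],[0,0,0],0],[[0,0,0],[0,0,0],0]]'

```text
time: 37.25
tcp_pos: [0.546, -0.0443, 0.2576]
ee_rot: [0.971, 0.239, 0.0, 0.0]
contact_force: [0.2, 0.9, -1.5]
width: 0.0218
```

```bash
python3 - <<'E'
from h import *
c=cam('scene','s17.png');d=cam('side','d8.png');s=ctrl.get_state(); print(s['tcp_pos'],s['contact_force'])
A=cv2.resize(c['img'][205:305,240:340],None,fx=4,fy=4,interpolation=cv2.INTER_CUBIC)
B=cv2.resize(d['img'][180:280,270:370],None,fx=4,fy=4,interpolation=cv2.INTER_CUBIC)
cv2.imwrite('pics/m11.png',np.hstack([A,B]))
E
```

```text
[ 0.54602969 -0.04455552  0.2575849 ] [ 0.1848467  -0.33694275 -1.4106198 ]
```

View pics/m11.png

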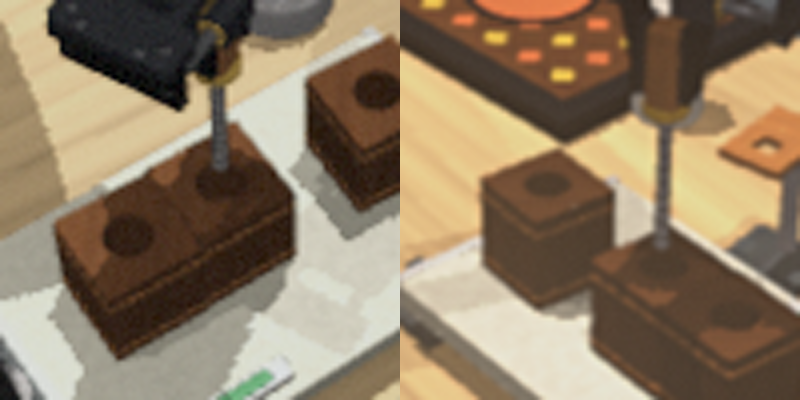

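Emit:
send_rows --steps '[[[0,0,1.5],[0,0,0],0],[[0,0,1.5],[0,0,0],0],[[0,0,0.2],[0,0,0],0],[[0,0,0.2],[0,0,0],0],[[0,0,0.2],[0,0,0],0],[[0,0,0.2],[0,0,0],0],[[0,0,0.2],[0,0,0],0],[[0,0,0.2],[0,0,0],0],[[0,0,0],[0,0,0],0],[[0,0,0],[0,0,0],0]]'

```text
time: 38.6
tcp_pos: [0.5461, -0.0449, 0.2156]
ee_rot: [0.971, 0.238, 0.0, 0.0]
contact_force: [0.2, -0.1, -0.8]
width: 0.0217
```

Emit:
send_rows --steps '[[[0,0,0.2],[0,0,0],0],[[0,0,0.2],[0,0,0],0],[[0,0,0.2],[0,0,0],0],[[0,0,0.2],[0,0,0],0],[[0,0,0],[0,0,0],0],[[0,0,0],[0,0,0],0],[[0,0,0],[0,0,0],0],[[0,0,0],[0,0,0],0],[[0,0,0],[0,0,0],0],[[0,0,0],[0,0,0],0]]'

```text
time: 39.85
tcp_pos: [0.546, -0.0449, 0.2075]
ee_rot: [0.971, 0.238, -0.0, -0.0]
contact_force: [-0.2, 0.6, -1.2]
width: 0.0219
```

Emit:
send_rows --steps '[[[0,0,0.2],[0,0,0],0],[[0,0,0.2],[0,0,0],0],[[0,0,0.2],[0,0,0],0],[[0,0,0.2],[0,0,0],0],[[0,0,0.1],[0,0,0],0],[[0,0,0],[0,0,0],0],[[0,0,0],[0,0,0],0],[[0,0,0],[0,0,0],0],[[0,0,0],[0,0,0],0],[[0,0,0],[0,0,0],0]]'

```text
time: 41.1
tcp_pos: [0.5468, -0.0446, 0.2012]
ee_rot: [0.971, 0.238, 0.001, 0.0]
contact_force: [-2.7, 2.4, 11.3]
width: 0.0216
```

Emit:
send_rows --steps '[[[0,0,-3],[0,0,0],0],[[0,0,-3.5],[0,0,0],0],[[-1.4,3.0,0],[0,0,0],0],[[-1.3,3.0,0],[0,0,0],0],[[0,0,0],[0,0,0],0],[[0,0,0],[0,0,0],0],[[0,0,0.5],[0,0,0],0],[[0,0,0],[0,0,0],0],[[0,0,0],[0,0,0],0],[[0,0,0],[0,0,0],0]]'

```text
time: 42.35
tcp_pos: [0.5499, -0.1104, 0.2586]
ee_rot: [0.971, 0.238, 0.0, 0.0]
contact_force: [-0.7, 0.5, -0.9]
width: 0.0222
```

```bash
python3 - <<'E'
from h import *
c=cam('scene','s18.png');d=cam('side','d9.png');s=ctrl.get_state(); print(s['tcp_pos'],s['contact_force'])
A=cv2.resize(c['img'][205:305,230:330],None,fx=4,fy=4,interpolation=cv2.INTER_CUBIC)
B=cv2.resize(d['img'][190:290,290:390],None,fx=4,fy=4,interpolation=cv2.INTER_CUBIC)
cv2.imwrite('pics/m12.png',np.hstack([A,B]))
E
```

```text
[ 0.54990604 -0.11051363  0.25868904] [-0.22344871  0.03832943 -1.40153078]
```

View pics/m12.png

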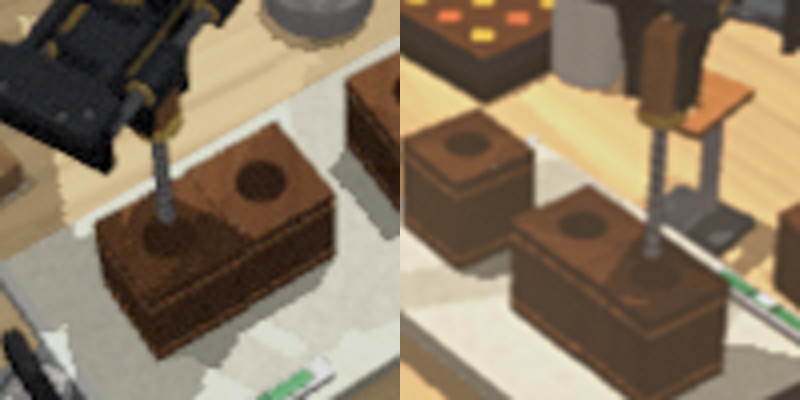

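Over hole A (scene crop ~(160,235)). Descending.

Emit:
send_rows --steps '[[[0,0,1.5],[0,0,0],0],[[0,0,1.5],[0,0,0],0],[[0,0,0.3],[0,0,0],0],[[0,0,0.2],[0,0,0],0],[[0,0,0.2],[0,0,0],0],[[0,0,0.2],[0,0,0],0],[[0,0,0.2],[0,0,0],0],[[0,0,0],[0,0,0],0],[[0,0,0],[0,0,0],0],[[0,0,0],[0,0,0],0]]'

```text
time: 43.7
tcp_pos: [0.5499, -0.1106, 0.2177]
ee_rot: [0.971, 0.238, 0.0, 0.0]
contact_force: [0.1, 0.0, -0.9]
width: 0.0218
```

Emit:
send_rows --steps '[[[0,0,0.2],[0,0,0],0],[[0,0,0.2],[0,0,0],0],[[0,0,0.2],[0,0,0],0],[[0,0,0.2],[0,0,0],0],[[0,0,0.2],[0,0,0],0],[[0,0,0],[0,0,0],0],[[0,0,0],[0,0,0],0],[[0,0,0],[0,0,0],0],[[0,0,0],[0,0,0],0],[[0,0,0],[0,0,0],0]]'

```text
time: 44.95
tcp_pos: [0.5498, -0.1106, 0.2076]
ee_rot: [0.971, 0.238, 0.0, 0.0]
contact_force: [-0.7, -0.5, -0.5]
width: 0.0219
```

Emit:
send_rows --steps '[[[0,0,0.2],[0,0,0],0],[[0,0,0.2],[0,0,0],0],[[0,0,0.2],[0,0,0],0],[[0,0,0.1],[0,0,0],0],[[0,0,0],[0,0,0],0],[[0,0,0],[0,0,0],0],[[0,0,0],[0,0,0],0],[[0,0,0],[0,0,0],0],[[0,0,0],[0,0,0],0],[[0,0,0],[0,0,0],0]]'

```text
time: 46.2
tcp_pos: [0.5498, -0.1106, 0.2005]
ee_rot: [0.971, 0.238, 0.0, 0.0]
contact_force: [0.0, 0.5, -0.8]
width: 0.0218
```

Emit:
send_rows --steps '[[[0,0,0.2],[0,0,0],0],[[0,0,0.2],[0,0,0],0],[[0,0,0.2],[0,0,0],0],[[0,0,0.2],[0,0,0],0],[[0,0,0],[0,0,0],0],[[0,0,0],[0,0,0],0],[[0,0,0],[0,0,0],0],[[0,0,0],[0,0,0],0],[[0,0,0],[0,0,0],0],[[0,0,0],[0,0,0],0]]'

```text
time: 47.45
tcp_pos: [0.5498, -0.1106, 0.1925]
ee_rot: [0.971, 0.238, -0.0, -0.0]
contact_force: [0.2, -0.2, -0.9]
width: 0.0214
```

Emit:
send_rows --steps '[[[0,0,0.2],[0,0,0],0],[[0,0,0.2],[0,0,0],0],[[0,0,0.2],[0,0,0],0],[[0,0,0.1],[0,0,0],0],[[0,0,0],[0,0,0],0],[[0,0,0],[0,0,0],0],[[0,0,0],[0,0,0],0],[[0,0,0],[0,0,0],0],[[0,0,0],[0,0,0],0],[[0,0,0],[0,0,0],0]]'

```text
time: 48.7
tcp_pos: [0.5516, -0.1101, 0.1899]
ee_rot: [0.971, 0.238, 0.002, 0.001]
contact_force: [-4.5, 3.7, 17.8]
width: 0.0217
```

Emit:
send_rows --steps '[[[0,0,-3],[0,0,0],0],[[0,0,-4],[0,0,0],0],[[0,0,-3],[0,0,0],0],[[4.0,-1.2,0],[0,0,0],0],[[4.0,-1.2,0],[0,0,0],0],[[4.0,-1.2,0],[0,0,0],0],[[4.0,-1.1,0],[0,0,0],0],[[4.1,-1.1,0],[0,0,0],0],[[0,0,0],[0,0,0],0],[[0,0,0],[0,0,0],0]]'

```text
time: 49.95
tcp_pos: [0.7008, 0.0336, 0.2848]
ee_rot: [0.971, 0.238, -0.001, 0.0]
contact_force: [0.0, 0.0, -0.5]
width: 0.0223
```

```bash
python3 - <<'E'
from h import *
c=cam('scene','s19.png');d=cam('side','d10.png');s=ctrl.get_state(); print(s['tcp_pos'],s['contact_force'])
A=cv2.resize(c['img'][235:335,310:410],None,fx=4,fy=4,interpolation=cv2.INTER_CUBIC)
B=cv2.resize(d['img'][170:270,310:410],None,fx=4,fy=4,interpolation=cv2.INTER_CUBIC)
cv2.imwrite('pics/m13.png',np.hstack([A,B]))
E
```

```text
[0.70066875 0.03292397 0.28566131] [ 0.11460249 -0.3101397  -0.40164722]
```

View pics/m13.png

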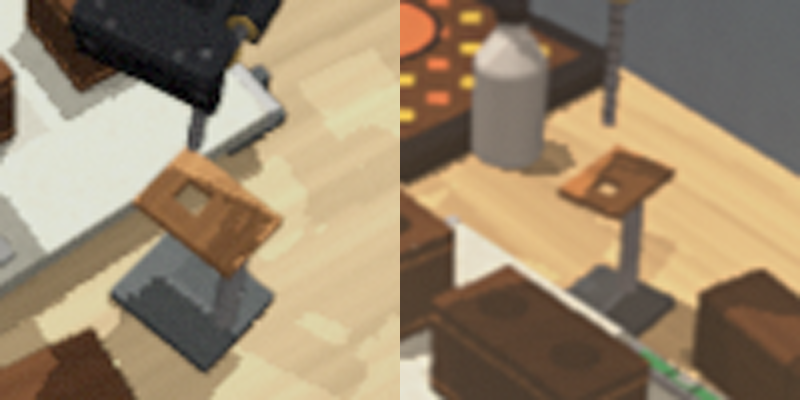

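```bash
python3 - <<'E'
from h import *
c=cam('scene');d=cam('side')
print(onz(c,[(358.3,284)],.12),onz(d,[(362,217)],.12))
t=ctrl.get_state()['tcp_pos']; T=[t[0],t[1],t[2]-.1141]; print(proj(c,T),proj(d,T), 'seen', (310+197/4,235+148/4),(310+209/4,170+123/4))
E
```

```text
[[0.70153125 0.03402408 0.12      ]] [[0.697187   0.02741573 0.12      ]]
[[359.34498792 272.54417762]] [[362.80257561 199.80502072]] seen (359.25, 272.0) (362.25, 200.75)
```

Emit:
send_rows --steps '[[[0.1,0,2],[0,0,0],0],[[0,0,2],[0,0,0],0],[[0,0,1],[0,0,0],0],[[0,0,1],[0,0,0],0],[[0,0,1],[0,0,0],0],[[0,0,2],[0,0,0],0],[[0,0,2],[0,0,0],0],[[0,0,2],[0,0,0],0],[[0,0,0],[0,0,0],0],[[0,0,0],[0,0,0],0]]'

```text
time: 51.4
tcp_pos: [0.7024, 0.0342, 0.1559]
ee_rot: [0.971, 0.238, 0.0, 0.0]
contact_force: [-0.1, -0.8, -0.7]
width: 0.0222
```

Emit:
send_rows --steps '[[[-0.1,0,1],[0,0,0],0],[[0,0,0.7],[0,0,0],0],[[0,0,0.3],[0,0,0],0],[[0,0,0.2],[0,0,0],0],[[0,0,0],[0,0,0],0],[[0,0,0],[0,0,0],0],[[0,0,0],[0,0,0],0],[[0,0,0],[0,0,0],0],[[0,0,0],[0,0,0],0],[[0,0,0],[0,0,0],0]]'

```text
time: 52.65
tcp_pos: [0.7014, 0.0338, 0.1339]
ee_rot: [0.971, 0.238, 0.0, 0.0]
contact_force: [-0.7, 0.3, 3.3]
width: 0.022
```

Emit:
send_rows --steps '[[[0,0,0],[0,0,0],0.5],[[0,0,0],[0,0,0],0.6],[[0,0,0],[0,0,0],0.6],[[0,0,-3],[0,0,0],0.6],[[0,0,-5],[0,0,0],0.6],[[0,0,-3],[0,0,0],0.6],[[-4.5,3.2,0],[0,0,0],0.6],[[-4.5,3.2,0],[0,0,0],0.6],[[-4.5,3.2,0],[0,0,0],0.6],[[-4.5,3.2,0],[0,0,0],0.6]]'

```text
time: 53.9
tcp_pos: [0.5999, -0.1643, 0.2435]
ee_rot: [0.971, 0.238, 0.0, 0.0]
contact_force: [-0.2, -0.6, -1.5]
width: 0.0525
```

Emit:
send_rows --steps '[[[-4.5,3.2,0],[0,0,0],0.6],[[-4.5,3.2,0],[0,0,0],0.6],[[-4.5,3.2,0],[0,0,0],0.6],[[-4.5,3.2,0],[0,0,-0.1],0.6],[[0,0,0],[0,0,-0.18],0.6],[[0,0,0],[0,0,-0.18],0.6],[[0,0,0],[0,0,-0.18],0.6],[[0,0,0],[0,0,-0.18],0.6],[[0,0,0],[0,0,-0.18],0.6],[[0,0,0],[0,0,0],0.6]]'

```text
time: 55.15
tcp_pos: [0.5004, -0.3597, 0.2434]
ee_rot: [0.739, 0.674, -0.0, -0.0]
contact_force: [-0.5, -0.5, 0.3]
width: 0.0525
```

```bash
python3 - <<'E'
from h import *
w=cam('wrist','w12.png');c=cam('scene','s20.png');d=cam('side','d11.png');s=ctrl.get_state(); print(s['tcp_pos'],s['qpos'],R.from_quat(s['ee_rot']).as_matrix().round(3))
A=cv2.resize(c['img'][255:385,120:260],None,fx=5,fy=5,interpolation=cv2.INTER_CUBIC)
B=cv2.resize(d['img'][190:330,260:400],None,fx=4,fy=4,interpolation=cv2.INTER_CUBIC)
C=cv2.resize(c['img'][200:340,230:410],None,fx=4.2,fy=4.2,interpolation=cv2.INTER_CUBIC)
for i,x in enumerate([A,B,C]): cv2.imwrite(f'pics/m14{i}.png',x)
E
```

```text
[ 0.50041208 -0.35966769  0.24351505] [-7.51103895e-01  1.86820153e-01  1.52593157e+00  3.00491748e-05
  1.42884966e+00 -6.57893887e-01] [[ 0.093  0.996  0.   ]
 [ 0.996 -0.093  0.   ]
 [ 0.     0.    -1.   ]]
```

View pics/w12.png

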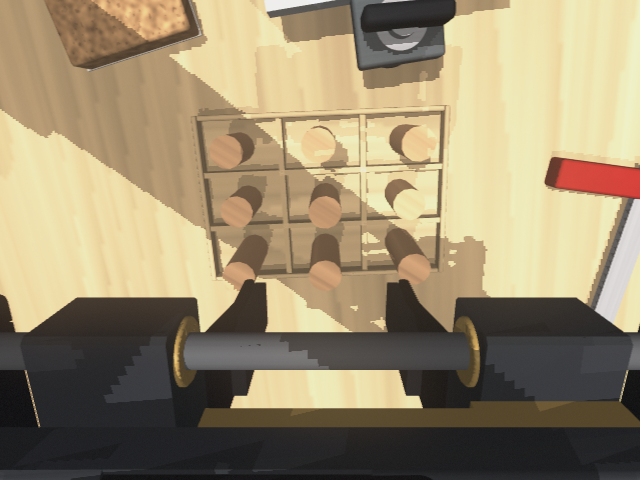

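View pics/m142.png

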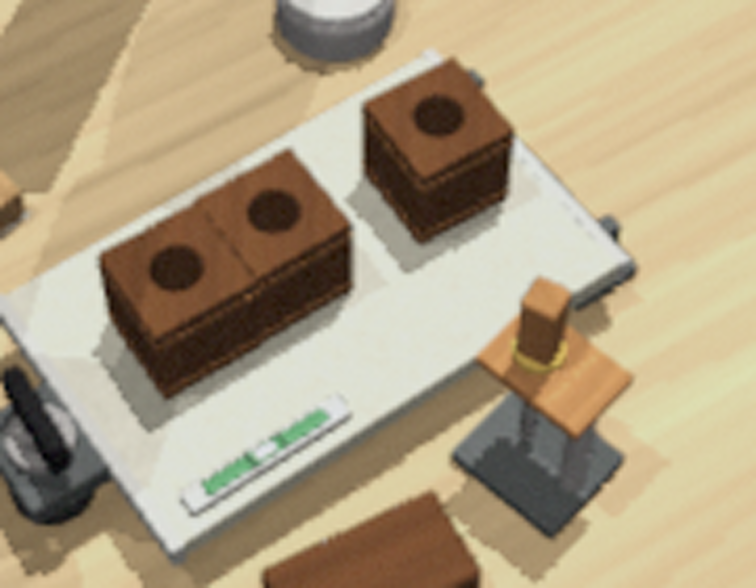

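View pics/d11.png

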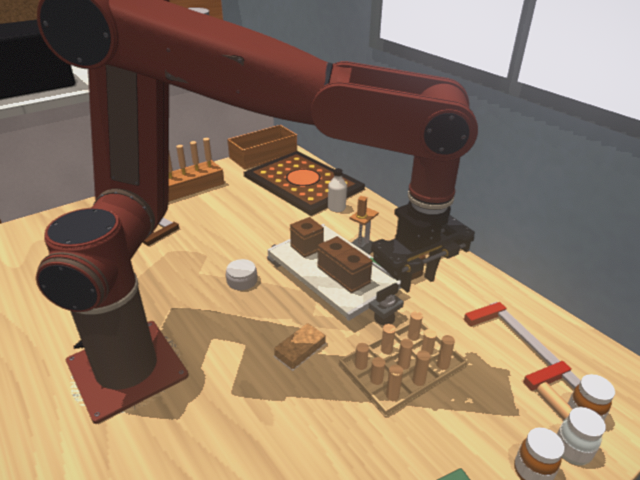

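```bash
python3 - <<'E'
from h import *
a=cv2.imread('pics/w12.png'); cv2.imwrite('pics/m15.png',cv2.resize(a[100:300,190:460],None,fx=2.9,fy=2.9,interpolation=cv2.INTER_CUBIC))
a=cv2.imread('pics/s7.png'); cv2.imwrite('pics/m16.png',cv2.resize(a[260:375,125:235],None,fx=5.2,fy=5.2,interpolation=cv2.INTER_CUBIC))
a=cv2.imread('pics/d11.png'); cv2.imwrite('pics/m17.png',cv2.resize(a[300:415,335:470],None,fx=5,fy=5,interpolation=cv2.INTER_CUBIC))
E
```

```text
(no output)
```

View pics/m15.png

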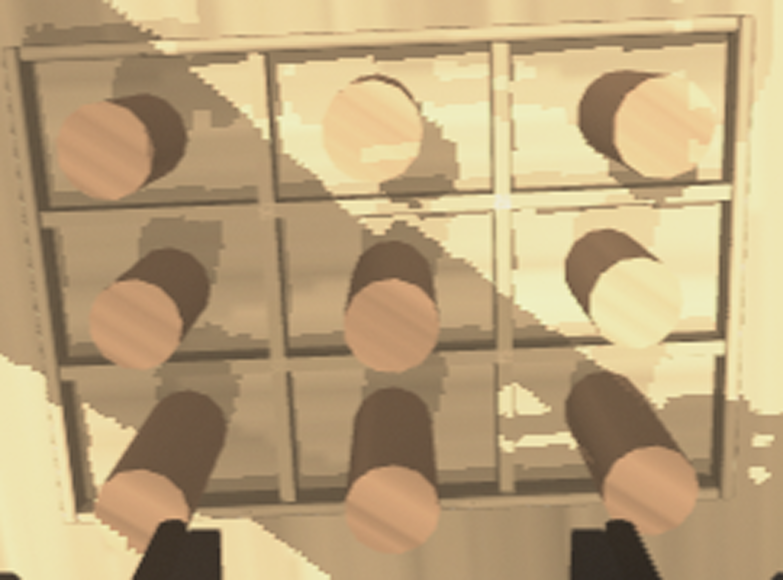

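View pics/m16.png

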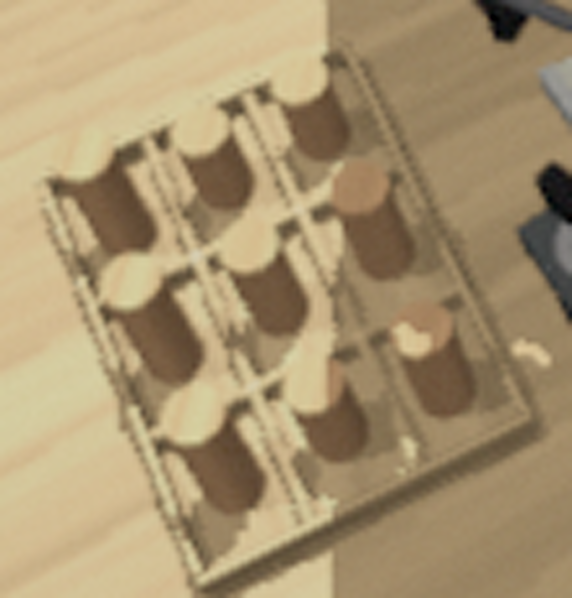

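View pics/m17.png

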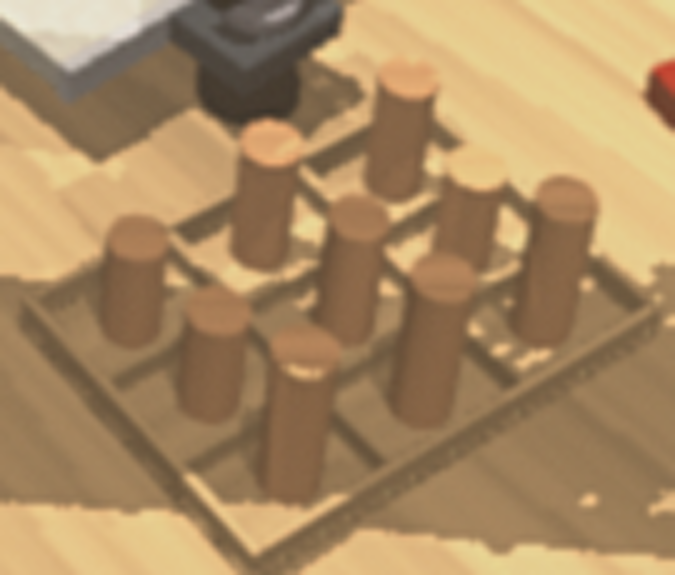

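```bash
python3 - <<'E'
from h import *
w=cam('wrist');c=cam('scene');d=cam('side')
W=dict(TL=(105,150),TM=(372,130),TR=(664,126),ML=(136,324),MM=(392,325),MR=(634,303),BL=(143,512),BM=(392,510),BR=(650,490))
S=dict(BL=(85,157),BM=(130,280),BR=(193,412),ML=(200,130),MM=(248,243),MR=(313,380),TL=(300,78),TM=(360,187),TR=(422,328))
D=dict(BL=(302,347),BM=(440,275),BR=(565,200),ML=(217,310),MM=(357,217),MR=(476,168),TL=(136,238),TM=(272,143),TR=(407,78))
for k in W:
    o=[(w,np.array(W[k])/2.9+[190,100]),(c,np.array(S[k])/5.2+[125,260]),(d,np.array(D[k])/5+[335,300])]
    X,r=tri(o); print(k,X.round(4),'L=',round((X[2]-.005)*1000,1),[x.tolist() for x in r])
E
```

```text
TL [ 0.4215 -0.3017  0.0612] L= 56.2 [[-2.0, -1.1], [-0.3, 0.7], [0.1, -0.3]]
TM [ 0.4989 -0.3027  0.0739] L= 68.9 [[-1.6, -0.8], [-0.3, 0.7], [-0.1, -0.4]]
TR [ 0.5786 -0.3088  0.0734] L= 68.4 [[-2.1, -1.2], [-0.4, 0.6], [0.2, -0.5]]
ML [ 0.4226 -0.3532  0.0617] L= 56.7 [[-1.8, -0.9], [-0.2, 0.5], [0.2, -0.3]]
MM [ 0.4986 -0.3577  0.0745] L= 69.5 [[-2.4, -0.8], [-0.2, 0.7], [0.3, -0.5]]
MR [ 0.5706 -0.3605  0.0632] L= 58.2 [[-1.8, -0.7], [-0.4, 0.8], [-0.1, -0.6]]
BL [ 0.4223 -0.4034  0.0857] L= 80.7 [[-1.4, -1.5], [-0.2, 0.1], [0.7, -0.0]]
BM [ 0.4942 -0.4094  0.0869] L= 81.9 [[-1.8, -1.1], [-0.2, 0.4], [0.4, -0.3]]
BR [ 0.5687 -0.4104  0.0866] L= 81.6 [[-2.1, -0.9], [-0.4, 0.7], [0.1, -0.6]]
```

Emit:
send_rows --steps '[[[-5.0,-0.1,2],[0,0,0],0.6],[[0,0,4],[0,0,0],0.6],[[0,0,4],[0,0,0],0.6],[[0,0,4],[0,0,0],0.6],[[0,0,3],[0,0,0],0.6],[[0,0,1.3],[0,0,0],0.6],[[0,0,0],[0,0,0],0.6],[[0,0,0],[0,0,0],0.2],[[0,0,0],[0,0,0],0.2],[[0,0,0],[0,0,0],0.2]]' --squeeze 15

```text
time: 56.7
tcp_pos: [0.4954, -0.4099, 0.0617]
ee_rot: [0.738, 0.675, 0.0, 0.001]
contact_force: [-0.2, 0.1, -0.3]
width: 0.0297
```

```bash
python3 - <<'E'
from h import *
w=cam('wrist','w13.png');d=cam('side','d12.png');s=ctrl.get_state(); print(s['tcp_pos'],s['contact_force'],s['width'])
cv2.imwrite('pics/m18.png',cv2.resize(d['img'][290:415,335:470],None,fx=5,fy=5,interpolation=cv2.INTER_CUBIC))
E
```

```text
[ 0.4952789  -0.40981652  0.06144368] [1.12830796 0.28022077 2.5612797 ] 0.027533427057116398
```

View pics/w13.png

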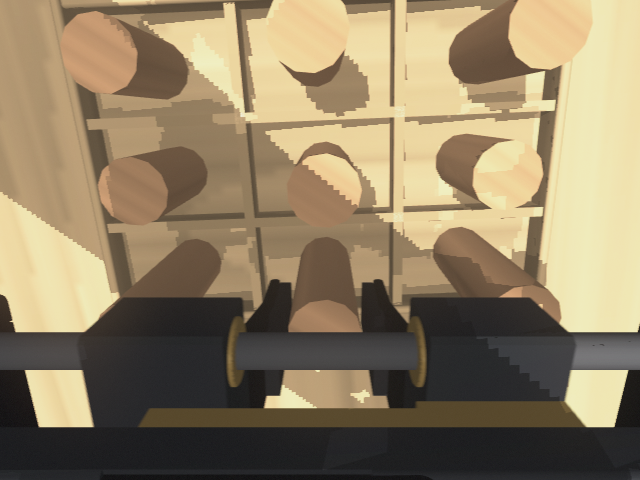

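View pics/m18.png

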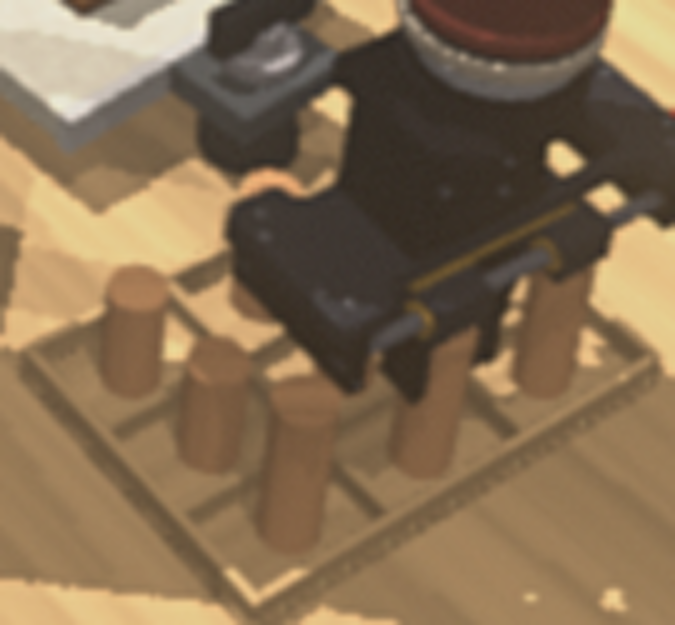

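Emit:
send_rows --steps '[[[0,0,-2],[0,0,0],0.2],[[0,0,-4],[0,0,0],0.2],[[0,0,-4],[0,0,0],0.2],[[2,0,-4],[0,0,0],0.2],[[4,0,-3],[0,0,0],0.2],[[5,0,0],[0,0,0],0.2],[[5,0,0],[0,0,0],0.2],[[5,0,0],[0,0,0],0.2],[[5,0,0],[0,0,0],0.2],[[5,0,0],[0,0,0],0.2]]'

```text
time: 58.05
tcp_pos: [0.5229, -0.0991, 0.2321]
ee_rot: [0.738, 0.675, 0.001, 0.001]
contact_force: [0.3, 0.5, -0.5]
width: 0.0277
```

Emit:
send_rows --steps '[[[5,0,0],[0,0,0],0.2],[[5,0,0],[0,0,0],0.2],[[4,0,0],[0,0,0],0.2],[[2.5,0.1,0],[0,0,0],0.2],[[0,0,1],[0,0,0],0.2],[[0,0,1],[0,0,0],0.2],[[0,0,1],[0,0,0],0.2],[[0,0,1],[0,0,0],0.2],[[0,0,0],[0,0,0],0.2],[[0,0,0],[0,0,0],0.2]]'

```text
time: 59.3
tcp_pos: [0.5388, 0.0633, 0.1907]
ee_rot: [0.738, 0.674, 0.0, 0.0]
contact_force: [0.0, 0.4, -0.3]
width: 0.0275
```

```bash
python3 - <<'E'
from h import *
w=cam('wrist','w14.png');c=cam('scene','s21.png');d=cam('side','d13.png');s=ctrl.get_state(); print(s['tcp_pos'],s['contact_force'],s['width'])
A=cv2.resize(c['img'][195:275,280:380],None,fx=6,fy=6,interpolation=cv2.INTER_CUBIC)
B=cv2.resize(d['img'][190:270,260:360],None,fx=6,fy=6,interpolation=cv2.INTER_CUBIC)
cv2.imwrite('pics/m19.png',np.vstack([A,B]))
E
```

```text
[0.53896694 0.06356293 0.1910367 ] [ 0.20133347 -0.16122941 -1.2738073 ] 0.027314809023697494
```

View pics/w14.png

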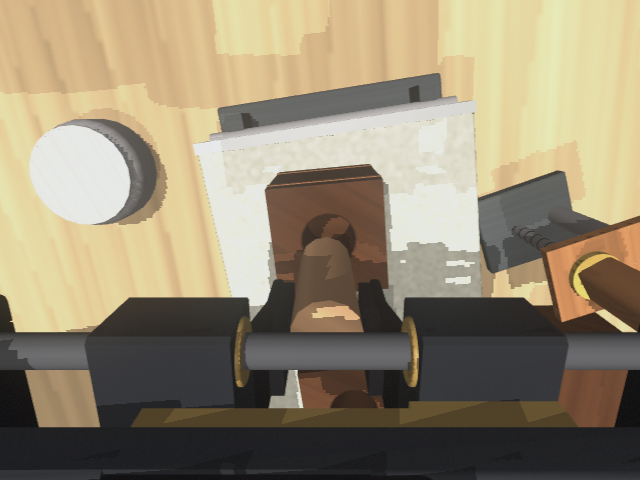

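View pics/m19.png

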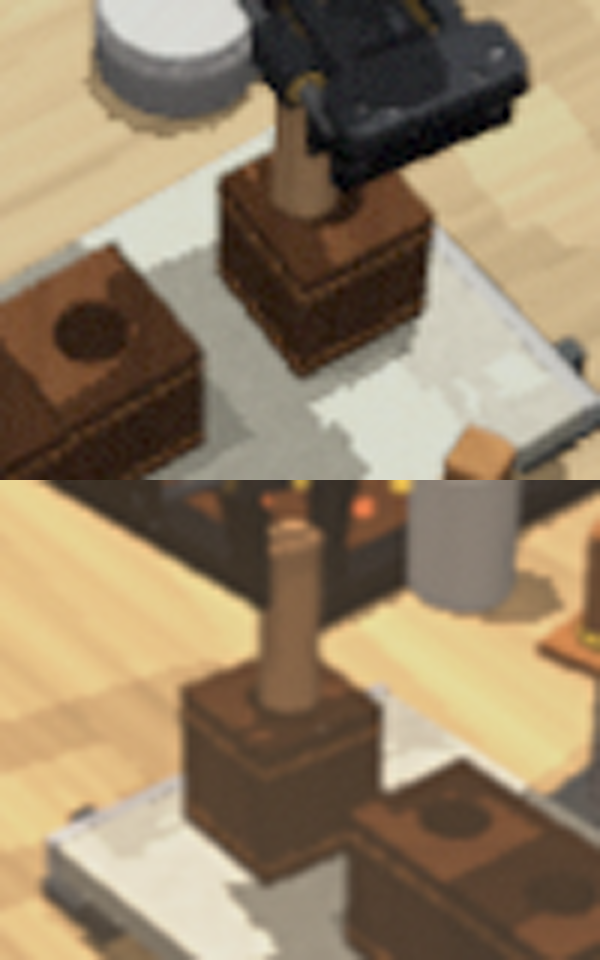

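```bash
python3 - <<'E'
from h import *
w=cam('wrist')
im=w['img']; cv2.imwrite('pics/m20.png',cv2.resize(im[190:330,260:400],None,fx=5,fy=5,interpolation=cv2.INTER_CUBIC))
t=ctrl.get_state()['tcp_pos']
print(onz(w,[(328.5,213),(302,237),(355,237)],.129).round(4), onz(w,[(325,237)],t[2]-.0564+.002).round(4))
print('proj hole for center', proj(w,[(.5415,.0725,.129)]))
E
```

```text
[[0.5434 0.0887 0.129 ]
 [0.527  0.076  0.129 ]
 [0.5573 0.0733 0.129 ]] [[0.5404 0.0771 0.1366]]
proj hole for center [[327.71968648 240.63992317]]
```

View pics/m20.png

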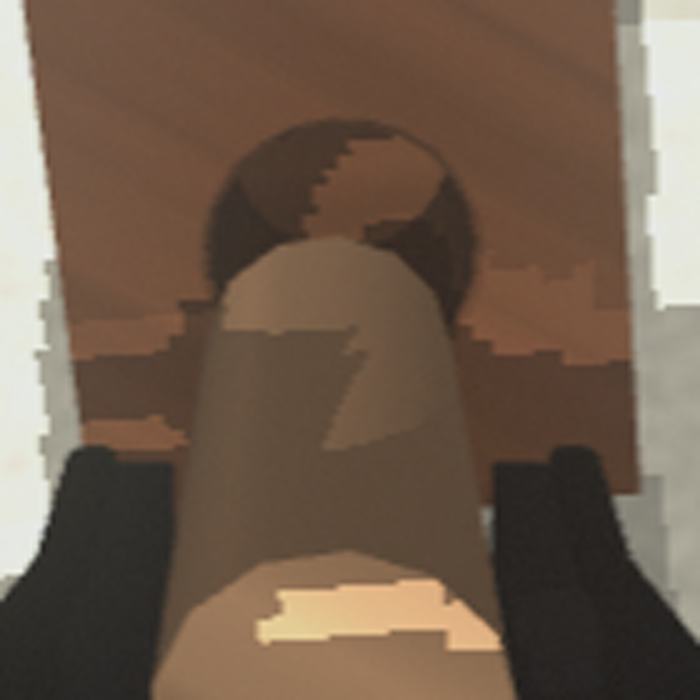

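Emit:
send_rows --steps '[[[1.0,0.1,0],[0,0,0],0.2],[[0,0,0],[0,0,0],0.2],[[0,0,0],[0,0,0],0.2],[[0,0,0.4],[0,0,0],0.2],[[0,0,0.4],[0,0,0],0.2],[[0,0,0.3],[0,0,0],0.2],[[0,0,0.3],[0,0,0],0.2],[[0,0,0],[0,0,0],0.2],[[0,0,0],[0,0,0],0.2],[[0,0,0],[0,0,0],0.2]]'

```text
time: 60.75
tcp_pos: [0.5406, 0.0735, 0.1767]
ee_rot: [0.738, 0.675, 0.0, 0.0]
contact_force: [0.4, 0.1, -0.3]
width: 0.0275
```

Emit:
send_rows --steps '[[[0,0,0.8],[0,0,0],0.2],[[0,0,0.8],[0,0,0],0.2],[[0,0,0.8],[0,0,0],0.2],[[0,0,0.8],[0,0,0],0.2],[[0,0,0.6],[0,0,0],0.2],[[0,0,0.2],[0,0,0],0.2],[[0,0,0.2],[0,0,0],0.2],[[0,0,0],[0,0,0],0.2],[[0,0,0],[0,0,0],0.2],[[0,0,0],[0,0,0],0.2]]'

```text
time: 62.0
tcp_pos: [0.5406, 0.0735, 0.1347]
ee_rot: [0.738, 0.675, 0.0, 0.0]
contact_force: [0.2, 0.2, -0.5]
width: 0.0275
```

Emit:
send_rows --steps '[[[0,0,0.1],[0,0,0],0.2],[[0,0,0.1],[0,0,0],0.2],[[0,0,0.1],[0,0,0],0.2],[[0,0,0],[0,0,0],0.2],[[0,0,0],[0,0,0],0.2],[[0,0,0],[0,0,0],0.5],[[0,0,0],[0,0,0],0.5],[[0,0,0],[0,0,0],0.5],[[0,0,-3],[0,0,0],0.5],[[0,0,-4],[0,0,0],0.5]]'

```text
time: 63.25
tcp_pos: [0.5394, 0.0735, 0.2007]
ee_rot: [0.738, 0.675, -0.001, -0.001]
contact_force: [0.1, 0.2, -0.0]
width: 0.0436
```

```bash
python3 - <<'E'
from h import *
w=cam('wrist','w15.png');c=cam('scene','s22.png');d=cam('side','d14.png');s=ctrl.get_state(); print(s['tcp_pos'],s['contact_force'],s['width'])
A=cv2.resize(c['img'][195:315,240:380],None,fx=4,fy=4,interpolation=cv2.INTER_CUBIC)
B=cv2.resize(d['img'][190:290,260:400],None,fx=4,fy=4,interpolation=cv2.INTER_CUBIC)
cv2.imwrite('pics/m21.png',np.vstack([A,B])[:600])
cv2.imwrite('pics/m22.png',B)
E
```

```text
[0.54228278 0.07348525 0.20421145] [ 0.24201889  0.52380244 -1.21645284] 0.04327590776606174
```

View pics/w15.png

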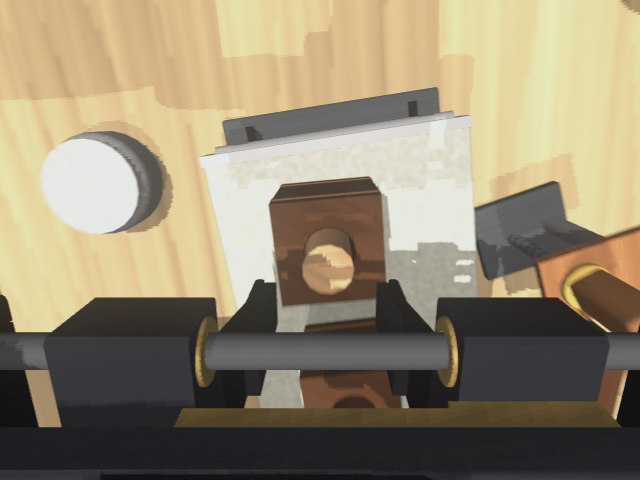

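View pics/m22.png

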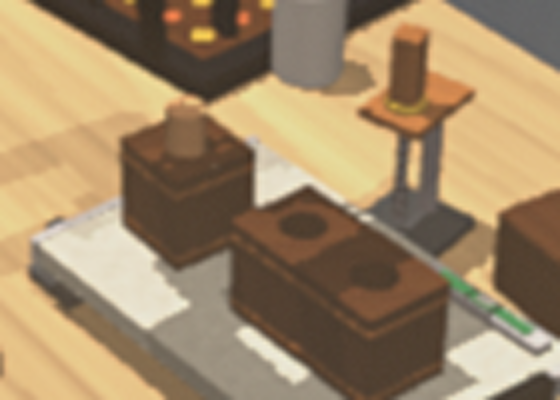

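Emit:
send_rows --steps '[[[-4.7,-0.1,0],[0,0,0],0.6],[[-4.7,-0.1,0],[0,0,0],0.6],[[-4.7,-0.1,0],[0,0,0],0.6],[[-4.7,-0.1,0],[0,0,0],0.6],[[-4.7,-0.1,0],[0,0,0],0.6],[[-4.7,-0.1,0],[0,0,0],0.6],[[-4.8,-0.1,0],[0,0,0],0.6],[[-4.8,-0.1,0],[0,0,0],0.6],[[0,0,3],[0,0,0],0.6],[[0,0,3],[0,0,0],0.6]]'

```text
time: 64.65
tcp_pos: [0.4977, -0.3028, 0.1394]
ee_rot: [0.739, 0.674, -0.0, -0.001]
contact_force: [-0.4, -0.1, -0.3]
width: 0.0523
```

```bash
python3 - <<'E'
from h import *
w=cam('wrist','w16.png');s=ctrl.get_state(); print(s['tcp_pos'],s['contact_force'],s['width'])
print(proj(w,[(.499,-.3027,.075)]))
E
```

```text
[ 0.49534601 -0.3005122   0.13435429] [-2.43835382  1.85630824 -3.71913043] 0.052026909433070104
[[327.19163612 254.03010809]]
```

View pics/w16.png

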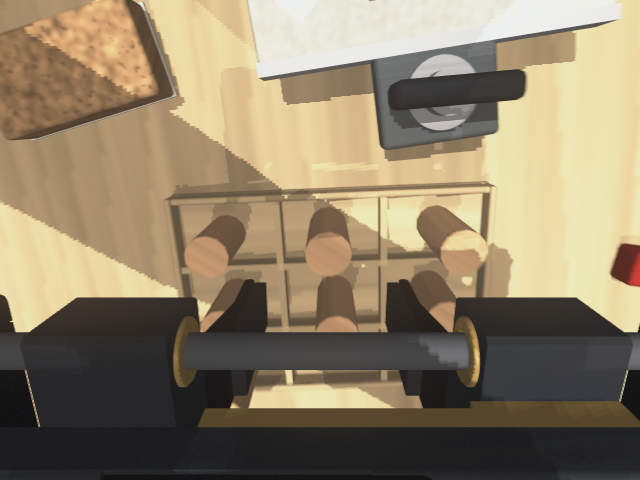

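Emit:
send_rows --steps '[[[0,0,3],[0,0,0],0.6],[[0,0,3],[0,0,0],0.6],[[0,0,2],[0,0,0],0.6],[[0,0,1],[0,0,0],0.6],[[0,0,0],[0,0,0],0.6],[[0,0,0],[0,0,0],0.6],[[0,0,0],[0,0,0],0.2],[[0,0,0],[0,0,0],0.2],[[0,0,0],[0,0,0],0.2],[[0,0,0],[0,0,0],0.2]]'

```text
time: 65.95
tcp_pos: [0.4987, -0.3024, 0.0518]
ee_rot: [0.738, 0.675, 0.0, 0.0]
contact_force: [-0.6, 0.5, 2.0]
width: 0.0275
```

Emit:
send_rows --steps '[[[0,0,-2],[0,0,0],0.2],[[0,0,-4],[0,0,0],0.2],[[0,0,-4],[0,0,0],0.2],[[2,0.2,-4],[0,0,0],0.2],[[4,0.4,0],[0,0,0],0.2],[[5,0.5,0],[0,0,0],0.2],[[5,0.5,0],[0,0,0],0.2],[[5,0.5,0],[0,0,0],0.2],[[4.1,0.3,0],[0,0,0],0.2],[[0,0,0],[0,0,0],0.2]]'

```text
time: 67.2
tcp_pos: [0.5455, -0.0518, 0.193]
ee_rot: [0.737, 0.676, 0.001, 0.0]
contact_force: [-0.6, -0.8, -0.8]
width: 0.0271
```

Emit:
send_rows --steps '[[[0,0,0.9],[0,0,0],0.2],[[0,0,0],[0,0,0],0.2],[[0,0,0],[0,0,0],0.2],[[0,0,0],[0,0,0],0.2],[[0,0,0],[0,0,0],0.2],[[0,0,0],[0,0,0],0.2],[[0,0,0],[0,0,0],0.2],[[0,0,0],[0,0,0],0.2],[[0,0,0],[0,0,0],0.2],[[0,0,0],[0,0,0],0.2]]'

```text
time: 68.45
tcp_pos: [0.545, -0.0544, 0.1825]
ee_rot: [0.738, 0.675, -0.0, 0.0]
contact_force: [-0.2, -0.5, -0.5]
width: 0.0275
```

```bash
python3 - <<'E'
from h import *
w=cam('wrist','w17.png');s=ctrl.get_state(); print(s['tcp_pos'],s['contact_force'],s['width'])
cv2.imwrite('pics/m23.png',cv2.resize(w['img'][190:330,260:400],None,fx=5,fy=5,interpolation=cv2.INTER_CUBIC))
E
```

```text
[ 0.54500566 -0.05442194  0.18250759] [-0.06378444  0.52782878 -0.36110367] 0.027776382234104342
```

View pics/m23.png

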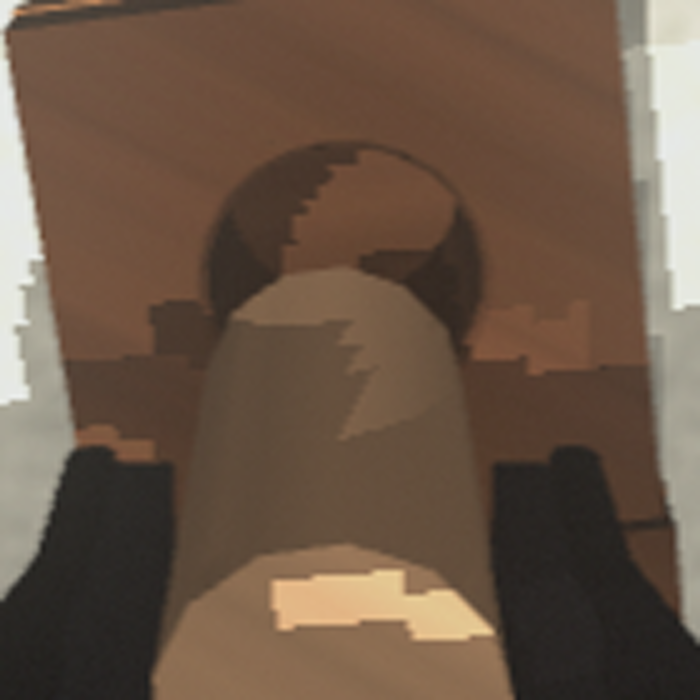

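```bash
python3 - <<'E'
from h import *
w=cam('wrist');t=ctrl.get_state()['tcp_pos']
u=np.array([.093,.996,0])
h=onz(w,[(328.6,218.4)],.129)[0]-u*.0155
b=onz(w,[(328,243.6)],t[2]-.0468+.001)[0]-u*.0135
print(h,b,t); D=(h-b)*100; print('tool',D@u, D@[.996,-.093,0])
E
```

```text
[ 0.54785901 -0.04569569  0.129     ] [ 0.54662644 -0.05558911  0.13672582] [ 0.5450355  -0.05444315  0.18252582]
tool 0.9968471636208461 0.030754582299395695
```

Emit:
send_rows --steps '[[[1.0,0.1,0],[0,0,0],0.2],[[0,0,0],[0,0,0],0.2],[[0,0,0],[0,0,0],0.2],[[0,0,0.4],[0,0,0],0.2],[[0,0,0.4],[0,0,0],0.2],[[0,0,0.4],[0,0,0],0.2],[[0,0,0.3],[0,0,0],0.2],[[0,0,0],[0,0,0],0.2],[[0,0,0],[0,0,0],0.2],[[0,0,0],[0,0,0],0.2]]'

```text
time: 69.8
tcp_pos: [0.5471, -0.0446, 0.1678]
ee_rot: [0.738, 0.675, 0.0, 0.0]
contact_force: [0.2, 0.2, -0.2]
width: 0.0276
```

Emit:
send_rows --steps '[[[0,0,0.8],[0,0,0],0.2],[[0,0,0.8],[0,0,0],0.2],[[0,0,0.8],[0,0,0],0.2],[[0,0,0.6],[0,0,0],0.2],[[0,0,0.2],[0,0,0],0.2],[[0,0,0.1],[0,0,0],0.2],[[0,0,0.1],[0,0,0],0.2],[[0,0,0],[0,0,0],0.2],[[0,0,0],[0,0,0],0.2],[[0,0,0],[0,0,0],0.2]]'

```text
time: 71.05
tcp_pos: [0.5473, -0.0446, 0.1342]
ee_rot: [0.738, 0.675, 0.0, 0.0]
contact_force: [-1.5, 0.9, 6.1]
width: 0.0274
```

Emit:
send_rows --steps '[[[0,0,0],[0,0,0],0.5],[[0,0,0],[0,0,0],0.5],[[0,0,0],[0,0,0],0.5],[[0,0,-3],[0,0,0],0.5],[[0,0,-3],[0,0,0],0.5],[[-4,0.6,0],[0,0,0],0.6],[[-5,0.8,0],[0,0,0],0.6],[[-5,0.8,0],[0,0,0],0.6],[[-5,0.8,0],[0,0,0],0.6],[[-5,0.8,0],[0,0,0],0.6]]'

```text
time: 72.3
tcp_pos: [0.5631, -0.2886, 0.1933]
ee_rot: [0.738, 0.675, 0.0, -0.0]
contact_force: [1.2, -0.3, -1.1]
width: 0.0521
```

Emit:
send_rows --steps '[[[-5,0.7,0],[0,0,0],0.6],[[-5,0.7,0],[0,0,0],0.6],[[-2.2,0.3,0],[0,0,0],0.6],[[0,0,3],[0,0,0],0.6],[[0,0,0],[0,0,0],0.6],[[0,0,0],[0,0,0],0.6],[[0,0,0],[0,0,0],0.6],[[0,0,0],[0,0,0],0.6],[[0,0,0],[0,0,0],0.6],[[0,0,0],[0,0,0],0.6]]'

```text
time: 73.55
tcp_pos: [0.5692, -0.41, 0.1638]
ee_rot: [0.738, 0.675, 0.0, 0.0]
contact_force: [0.2, -0.5, -0.5]
width: 0.052
```

```bash
python3 - <<'E'
from h import *
w=cam('wrist','w18.png');c=cam('scene','s23.png');s=ctrl.get_state(); print(s['tcp_pos'],s['contact_force'],s['width'])
print(proj(w,[(.5687,-.4104,.087)]))
cv2.imwrite('pics/m24.png',cv2.resize(c['img'][200:340,230:410],None,fx=4.2,fy=4.2,interpolation=cv2.INTER_CUBIC))
E
```

```text
[ 0.56913242 -0.41004645  0.16356554] [0.17143711 0.29330588 0.2004147 ] 0.05223114050254235
[[324.06384584 248.35681335]]
```

View pics/w18.png

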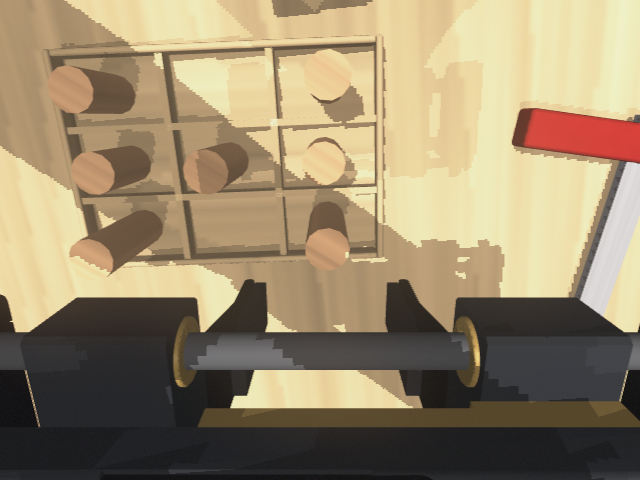

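View pics/m24.png

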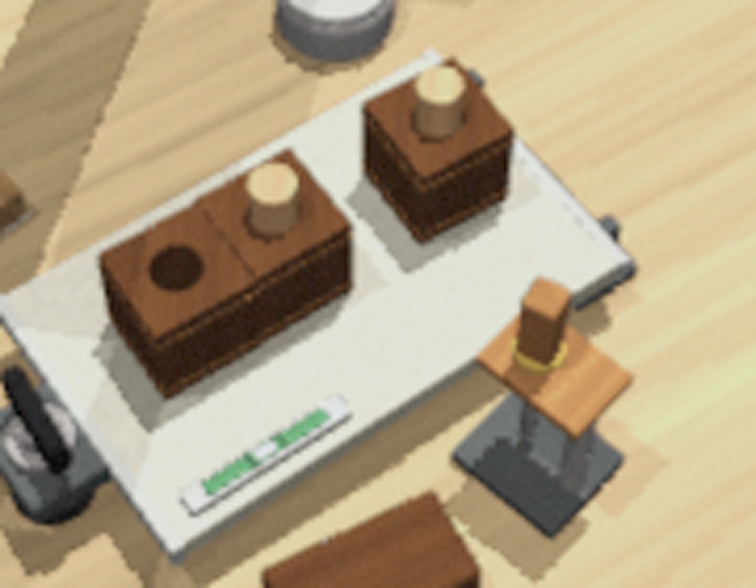

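Emit:
send_rows --steps '[[[0,0,3],[0,0,0],0.6],[[0,0,3],[0,0,0],0.6],[[0,0,3],[0,0,0],0.6],[[0,0,1.2],[0,0,0],0.6],[[0,0,0],[0,0,0],0.6],[[0,0,0],[0,0,0],0.6],[[0,0,0],[0,0,0],0.2],[[0,0,0],[0,0,0],0.2],[[0,0,0],[0,0,0],0.2],[[0,0,0],[0,0,0],0.2]]'

```text
time: 74.9
tcp_pos: [0.5693, -0.4102, 0.0619]
ee_rot: [0.738, 0.675, 0.0, 0.0]
contact_force: [-1.4, -0.4, 1.6]
width: 0.028
```

Emit:
send_rows --steps '[[[0,0,-2],[0,0,0],0.2],[[0,0,-4],[0,0,0],0.2],[[0,0,-4],[0,0,0],0.2],[[3,-0.5,-3],[0,0,0],0.2],[[5,-0.8,0],[0,0,0],0.2],[[5,-0.8,0],[0,0,0],0.2],[[5,-0.8,0],[0,0,0],0.2],[[5,-0.8,0],[0,0,0],0.2],[[4,-0.8,0],[0,0,0],0.2],[[1.7,-0.2,0],[0,0,0],0.2]]'

```text
time: 76.15
tcp_pos: [0.5483, -0.1181, 0.193]
ee_rot: [0.737, 0.675, 0.0, 0.001]
contact_force: [0.6, -0.4, -1.1]
width: 0.0279
```

Emit:
send_rows --steps '[[[0,0,0],[0,0,0],0.2],[[0,0,0],[0,0,0],0.2],[[0,0,0],[0,0,0],0.2],[[0,0,0],[0,0,0],0.2],[[0,0,0],[0,0,0],0.2],[[0,0,0],[0,0,0],0.2],[[0,0,0],[0,0,0],0.2],[[0,0,0],[0,0,0],0.2],[[0,0,0],[0,0,0],0.2],[[0,0,0],[0,0,0],0.2]]'

```text
time: 77.4
tcp_pos: [0.5482, -0.12, 0.1916]
ee_rot: [0.738, 0.675, 0.0, 0.0]
contact_force: [-0.1, -0.3, -0.2]
width: 0.0276
```

```bash
python3 - <<'E'
from h import *
w=cam('wrist','w19.png');s=ctrl.get_state(); print(s['tcp_pos'],s['contact_force'],s['width'])
cv2.imwrite('pics/m25.png',cv2.resize(w['img'][190:330,260:400],None,fx=5,fy=5,interpolation=cv2.INTER_CUBIC))
E
```

```text
[ 0.54814867 -0.11995358  0.19155901] [ 0.23221871 -0.44306449 -0.72873402] 0.027656871373196834
```

View pics/m25.png

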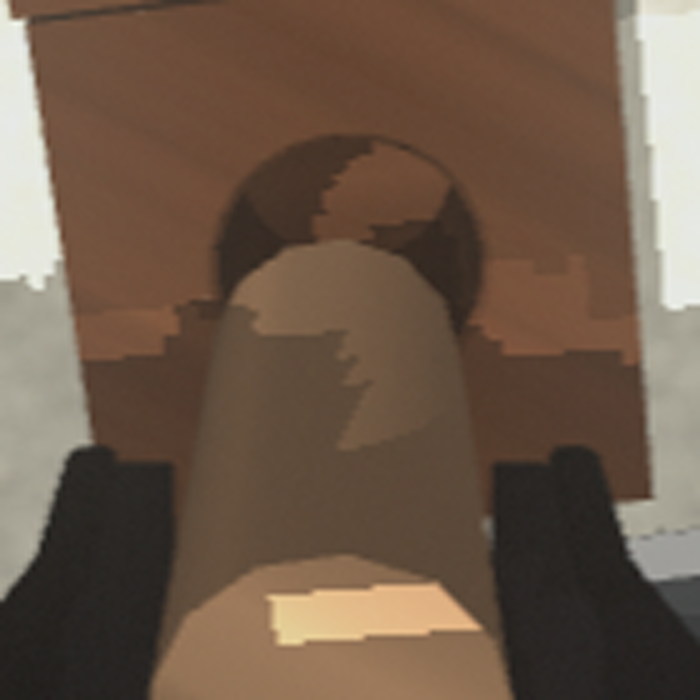

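```bash
python3 - <<'E'
from h import *
w=cam('wrist');t=ctrl.get_state()['tcp_pos']
u=np.array([.093,.996,0])
h=onz(w,[(330,216.6)],.129)[0]-u*.0155
b=onz(w,[(328,238)],t[2]-.0569+.001)[0]-u*.0135
print(h,b,t); D=(h-b)*100; print('tool',D@u, D@[.996,-.093,0])
E
```

```text
[ 0.55172828 -0.11250376  0.129     ] [ 0.54981003 -0.1210419   0.13565381] [ 0.54816325 -0.11995773  0.19155381]
tool 0.8682384810019887 0.11165326324418984
```

Emit:
send_rows --steps '[[[0.9,0.15,0],[0,0,0],0.2],[[0,0,0],[0,0,0],0.2],[[0,0,0],[0,0,0],0.2],[[0,0,0.4],[0,0,0],0.2],[[0,0,0.4],[0,0,0],0.2],[[0,0,0.4],[0,0,0],0.2],[[0,0,0.3],[0,0,0],0.2],[[0,0,0],[0,0,0],0.2],[[0,0,0],[0,0,0],0.2],[[0,0,0],[0,0,0],0.2]]'

```text
time: 78.75
tcp_pos: [0.5506, -0.1112, 0.1768]
ee_rot: [0.738, 0.675, 0.0, 0.0]
contact_force: [0.2, 0.6, 0.2]
width: 0.0276
```

Emit:
send_rows --steps '[[[0,0,0.8],[0,0,0],0.2],[[0,0,0.8],[0,0,0],0.2],[[0,0,0.8],[0,0,0],0.2],[[0,0,0.8],[0,0,0],0.2],[[0,0,0.7],[0,0,0],0.2],[[0,0,0.2],[0,0,0],0.2],[[0,0,0.2],[0,0,0],0.2],[[0,0,0.1],[0,0,0],0.2],[[0,0,0],[0,0,0],0.2],[[0,0,0],[0,0,0],0.2]]'

```text
time: 80.0
tcp_pos: [0.5508, -0.1113, 0.1334]
ee_rot: [0.738, 0.675, 0.0, 0.0]
contact_force: [-1.5, 1.0, 6.3]
width: 0.0276
```

Emit:
send_rows --steps '[[[0,0,0],[0,0,0],0.5],[[0,0,0],[0,0,0],0.5],[[0,0,0],[0,0,0],0.5],[[0,0,-3],[0,0,0],0.5],[[0,0,-4],[0,0,0],0.5],[[0,0,-4],[0,0,0],0.6],[[-5,0,0],[0,0,0],0.6],[[-5,0,0],[0,0,0],0.6],[[-5,0,0],[0,0,0],0.6],[[0,0,0],[0,0,0],0.6]]'

```text
time: 81.25
tcp_pos: [0.5361, -0.2638, 0.2421]
ee_rot: [0.74, 0.673, -0.0, 0.0]
contact_force: [0.7, -0.4, -0.3]
width: 0.0519
```

```bash
python3 - <<'E'
from h import *
w=cam('wrist','w20.png');c=cam('scene','s24.png');d=cam('side','d15.png');s=ctrl.get_state(); print(s['tcp_pos'])
cv2.imwrite('pics/m26.png',cv2.resize(c['img'][200:320,230:390],None,fx=5,fy=5,interpolation=cv2.INTER_CUBIC))
cv2.imwrite('pics/m27.png',cv2.resize(d['img'][190:310,260:410],None,fx=5,fy=5,interpolation=cv2.INTER_CUBIC))
E
```

```text
[ 0.53689914 -0.25994487  0.24216958]
```

View pics/w20.png

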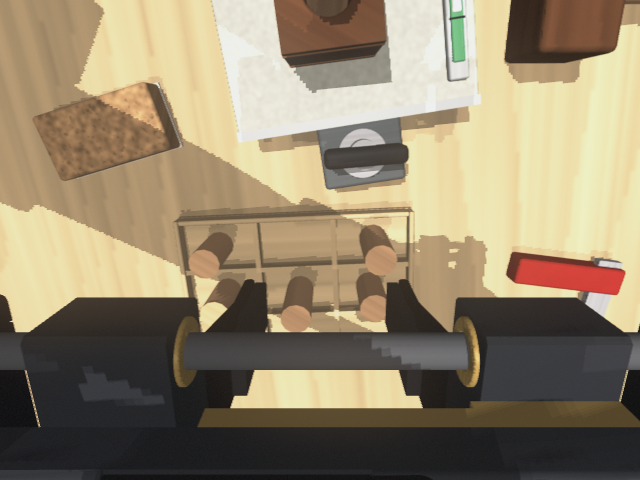

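View pics/m26.png

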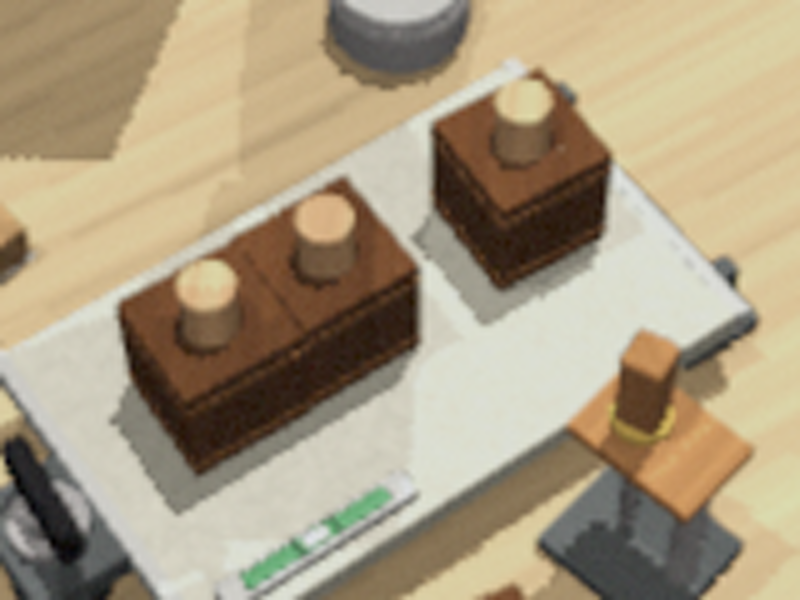

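View pics/m27.png

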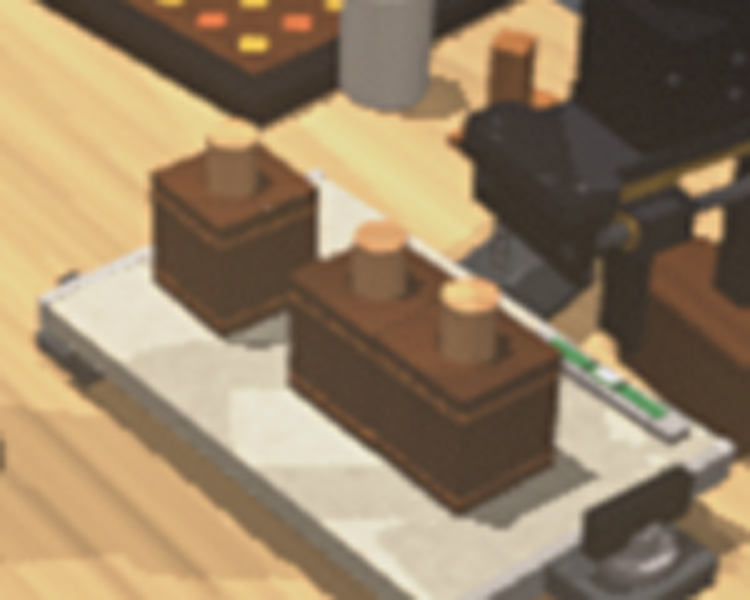

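```bash
python3 - <<'E'
from h import *
c=cam('scene');d=cam('side')
S=dict(A=(206,285),B=(325,219),C=(524,104)); D=dict(A=(470,295),B=(382,239),C=(233,141))
for k in S:
    X,r=tri([(c,np.array(S[k])/5+[230,200]),(d,np.array(D[k])/5+[260,190])]); print(k,X.round(4),[x.tolist() for x in r])
E
```

```text
A [ 0.5497 -0.1114  0.1571] [[-0.1, 0.2], [-0.2, -0.2]]
B [ 0.5466 -0.0452  0.1544] [[-0.3, 0.6], [-0.5, -0.4]]
C [0.5394 0.0739 0.153 ] [[-0.3, 0.6], [-0.5, -0.4]]
```

Emit:
send_rows --steps '[[[5,-0.4,0],[0,0,0],0],[[5,-0.4,0],[0,0,0],0],[[5,-0.4,0],[0,0,0],0],[[5,-0.4,0],[0,0,0],0],[[5,-0.4,0],[0,0,0],0],[[5,-0.4,0],[0,0,0],0],[[3.3,-0.3,0],[0,0,0],0],[[0,0,3],[0,0,0],0],[[0,0,3],[0,0,0],0],[[0,0,0],[0,0,0],0]]'

```text
time: 82.75
tcp_pos: [0.5376, 0.0748, 0.1801]
ee_rot: [0.738, 0.675, -0.002, -0.002]
contact_force: [-0.4, 0.2, -0.2]
width: 0.0007
```

Emit:
send_rows --steps '[[[0,0,1.2],[0,0,0],0],[[0,0,0.4],[0,0,0],0],[[0,0,0.2],[0,0,0],0],[[0,0,0.2],[0,0,0],0],[[0,0,0],[0,0,0],0],[[0,0,0],[0,0,0],0],[[0,0,0],[0,0,0],0],[[0,0,0],[0,0,0],0],[[0,0,0],[0,0,0],0],[[0,0,0],[0,0,0],0]]'

```text
time: 84.0
tcp_pos: [0.54, 0.0735, 0.1625]
ee_rot: [0.738, 0.675, -0.0, -0.0]
contact_force: [-0.0, 0.2, -0.6]
width: 0.0004
```

Emit:
send_rows --steps '[[[0,0,0.2],[0,0,0],0],[[0,0,0.2],[0,0,0],0],[[0,0,0.1],[0,0,0],0],[[0,0,0.1],[0,0,0],0],[[0,0,0],[0,0,0],0],[[0,0,0],[0,0,0],0],[[0,0,0],[0,0,0],0],[[0,0,0],[0,0,0],0],[[0,0,0],[0,0,0],0],[[0,0,0],[0,0,0],0]]'

```text
time: 85.25
tcp_pos: [0.5415, 0.0735, 0.1588]
ee_rot: [0.738, 0.675, 0.001, 0.001]
contact_force: [-0.9, 0.2, 8.9]
width: 0.0007
```

Emit:
send_rows --steps '[[[0,0,-2],[0,0,0],0],[[0,0,-4],[0,0,0],0],[[0,0,-4],[0,0,0],0],[[-4,0,-1],[0,0,0],0],[[-5,0,0],[0,0,0],0],[[-5,0,0],[0,0,0],0],[[-5,-1,0],[0,0,0],0],[[-5,-1,0],[0,0,0],0],[[0,0,0],[0,0,0],0],[[0,0,0],[0,0,0],0]]'

```text
time: 86.5
tcp_pos: [0.4985, -0.1635, 0.2664]
ee_rot: [0.738, 0.674, 0.0, -0.0]
contact_force: [-0.1, 0.6, -0.2]
width: 0.0002
```

```bash
python3 - <<'E'
from h import *
w=cam('wrist','w21.png');c=cam('scene','s25.png');s=ctrl.get_state(); print(s['tcp_pos'])
cv2.imwrite('pics/m28.png',cv2.resize(c['img'][200:320,230:390],None,fx=5,fy=5,interpolation=cv2.INTER_CUBIC))
E
```

```text
[ 0.49880397 -0.16270255  0.26645409]
```

View pics/w21.png

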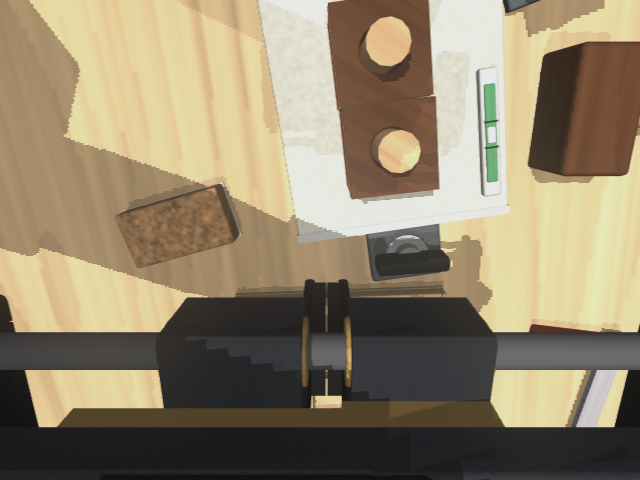

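View pics/s25.png

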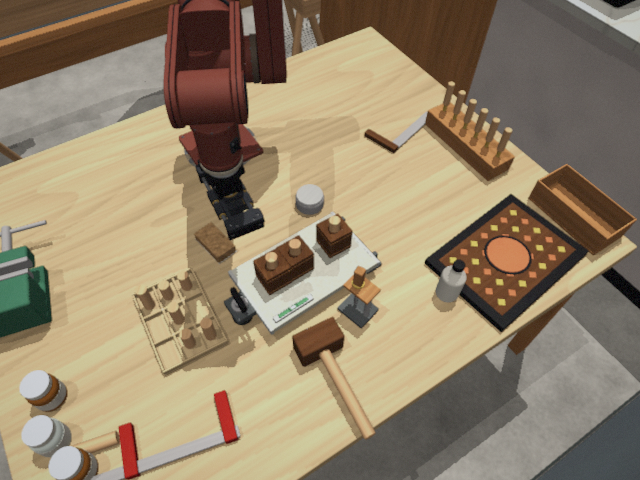

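```bash
python3 -c "
from plant import ctrl
print(ctrl.job_done())"
```

```text
the job is handed in; nothing more can be done
None
```

The job is done and handed in at about 86 s of the 210 s. All three feet stand on the levelled board, each with its dowel, and the rod is back in its stand.

| Foot on the board | Bore depth felt | Dowel put in | Stands out |
|---|---|---|---|
| Hinge end | about 53 mm | 82 mm | about 29 mm |
| Middle | about 42 mm | 70 mm | about 28 mm |
| Knob end | about 53 mm | 82 mm | about 29 mm |

- **Level:** I turned the knob about 3.5 rad clockwise. The bubble stands between the two lines, within about half a pixel of centre, which is roughly 0.001 rad. The last pictures show it unchanged.
- **Knocked foot:** the middle foot was pushed about 2–3 cm against the knob-end foot during the run. It stayed upright on the board, so I left it there and used its new position.
- **Seating:** the middle and knob-end dowels met the bore bottom with about 6 N at the depth the rod had given. I felt no clear contact when lowering the hinge-end one, so I touched its top afterwards. It was at about 159 mm, against 158 mm expected.
- **Disagreement:** the camera estimates of the dowel tops read 1–5 mm lower than these contact heights, most at the hinge-end foot. I put this down to pixel error and went by the contacts.
- **Rod and bench:** the rod's collar met the plate at the same height it hung at before, so it had not slipped in the grip. The wax tin and sanding block look untouched in the last picture.

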